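Weigh a candle set on its display board

ROBOT

A 6-joint arm with a two-finger parallel gripper is mounted at the origin on the work surface. World frame = base frame: x ahead of the robot, y to its left, z up, the work surface at z = 0. Lengths are in m, angles in degrees, forces in N, time in s.
With the tool pointing down it reaches from about 0.35 to 0.975 m from the base axis. Payload 7.1 kg.
Tool frame: the origin (TCP) lies at the very end of the fingers, on their centre line; the grasp point (between the pads) lies 19 mm behind it; z points along the fingers, y is the line along which they close (so a half turn about z gives the same grasp; the last joint's range is limited). The gripper opens to 88 mm and grips with 3 to 60 N. Pads are 20 mm wide; open, the fingers measure 115 mm over their backs; the gripper's body (75 mm by 178 mm) begins 61 mm behind the grasp point.
Start: joints at [-75.802, 24.242, 93.386, -0, 62.372, -1.089], TCP at [0.165, -0.603, 0.223] pointing down, gripper open.
Joint ranges: [-172.04, 172.04], [-51.8, 120.97], [4.93, 147.93], [-75.15, 255.16], [6.16, 154.13], [-145.62, 145.62]. Speed limits (degrees/s): [136.94, 136.94, 172.46, 180, 180, 180].

INTERFACE

Orientations are given as a 3x3 rotation matrix whose columns are the frame's x, y, z axes.
In Python, from cell import manip, optics, read_state gives the robot as it stands (manip), with the cameras (optics) and the readings as plain functions.
- The arm moves only by the tool tcp_steps, called after "Request:" in YAML: its name, and indented under it one key for each argument. Schema: {"type":"object","properties":{"offsets":{"type":"array","items":{"type":"array","prefixItems":[{"type":"array","items":{"type":"number"},"minItems":3,"maxItems":3},{"type":"array","items":{"type":"number"},"minItems":3,"maxItems":3}],"minItems":2,"maxItems":2},"minItems":1,"maxItems":5},"finger_gap":{"type":"number"},"only":{"type":"string"},"quiet":{"type":"boolean"},"lines":{"type":"string"}},"required":["offsets"],"additionalProperties":false}. offsets is a list of rows, 1 to 5 of them, each written [[dx, dy, dz], [rx, ry, rz]]: dx, dy, dz in m, then a rotation vector rx, ry, rz in degrees; each row shifts and turns the commanded pose from where the row before left it, along the tool's axes as they then stand; what a row does not reach is not made up. A row lasts 1/8 s, in which the tool goes at most 0.0625 m and 10.7 degrees, less where a joint would pass 70% of its speed; a pose out of reach is approached as far as the arm can. finger_gap is the finger opening in m, set as the call begins (left out keeps the last). The fingers move at their own pace and stop on an object; the grip force is fixed at half the most. Time passes only in rows, so rows that do not move let the fingers close. The tool returns the time, the measured TCP pose, the force, the opening and the grip force at its end. only (a regular expression) keeps the lines of the reply that match it, lines (a string "A,B") keeps lines A to B, and quiet returns only ok. Input that does not fit is refused with a message, and nothing moves.
- read_state(): the state, without advancing time (a new reading comes with each control period).
- optics.capture(name): name is "scene" or "top" or "wrist"; returns a dict with "image" (420x560x3 uint8, red, green, blue), "fovy" (degrees; the focal length in pixels is half the picture's height over the tangent of half this angle, whatever the lens; pixels are square), "cx", "cy" (the principal point, pixels), "extrinsics" (4x4, takes a point from world to camera coordinates). Camera axes: x right, y down, z forward; pixel columns grow to the right and rows downward; lengths in m; the calibration is good to about 2 mm. The wrist camera is an equidistant fisheye: a pixel r from the principal point sees the ray r / f radians off the axis. A picture is of the moment at which its call begins. There is no depth.
- manip.finish_job(): hands the job in; it is judged then, once.
The state is a dict: "time_s": time; "qpos": joint angles; "joint_velocities": joint speeds; "effort": joint torques, N m; "eef_pos": TCP position; "eef_rot": TCP orientation; "force": force on the tool from outside, world axes, zero at the start; "moment": the same for the moment, N m; "finger_gap": finger opening in m; "gripper_force": force on a finger pad.
Only numpy, scipy, OpenCV 4.12 (cv2) and the standard library are available. Lean on these libraries where they do the work, as an engineer would, in place of code of your own. Each camera call takes 0.05 s, during which the arm holds its last target. There are 200 camera calls.

TASK

Weigh the candle set: with closed fingertips tap the display board along the scale from its two ends by turns - the black end, then the yellow end, and again as often as needed - until its white line meets the red centre mark, and zero the still empty board by pushing the console's recessed red button fully in with the orange stylus for about half a second. Then lay the stylus aside, stand all the purple candles upright on the board, and push the button in the same way once more to record the weight. Leave the board centred under its candles, the stylus lying flat near the middle of its blue mat, and everything else where it is.

Things in the scene. Friction and masses are not known exactly. Their poses are not given: they have to be found in the camera images.
- scale: Low bench scale, fixed to the table, 224 (x) x 360 (y) mm steel platen whose top is 50 mm above the table. Two steel guide rails run along its y at x = +-101 mm (9 mm wide, 10 mm above the platen). Origin: centre of the underside; z up. A red stripe across platen and rails at y = 0 is the centre mark; a red tab (10 mm wide in y) stands out at each rail there and stays visible beside the board.
- scale_mark (a point): Centre mark: point on the platen's top at the middle of the red stripe. Axes as the scale's.
- board: Loose wooden display board, 190 (x) x 240 (y) x 24 (z) mm, 0.38 to 0.6 kg, lying flat on the platen between the rails with 1.5 mm play each side, so that it slides only along the scale's y. Too wide to grip: it is pushed. It starts up to 45 mm off the mark on either side. Origin: centre of its underside; axes along the scale's. A white line crosses its top at y = 0.
- dark_end: Black end cleat of the board, 190 x 15 x 24 mm, carried by the board at its +y end; origin at the middle of the cleat's underside, 112.5 mm from the board's origin. Its outer face is 120 mm from the board's origin. A tap here moves the board towards -y.
- pale_end: Yellow end cleat of the board, the same at its -y end (112.5 mm from the board's origin, outer face 120 mm). A tap here moves the board towards +y.
- console: Grey weighing indicator, fixed, 84 deep x 120 wide x 110 mm high, dark display on top. Origin on its underside, z up; its front face looks along its own -x, 29 mm from the origin. In mid-face, an orange-rimmed slot 28 mm wide, open at the top, its floor 61 mm above the table, holds the red button 16 mm deep; its axis is level, 75 mm up. Press along the console's +x.
- recess (a point): Mouth of the recess on the button's axis, 75 mm above the table, in the plane of the console's front face. Axes as the console's (+x into the recess).
- weigh_button (a joint): Travel of the red spring button in the recess: 0 out, 0.006 m fully in; about 4 N presses it fully in (1.2 N to start), it springs back by itself.
- weigh_button_top (a point): Centre of the red button's face (20 mm diameter), 16 mm behind the recess's mouth. The point's z axis points out of the console; it moves with the button.
- stylus: Orange stylus, loose, 150 mm long, about 60 g: square handle 22 x 22 mm from x = -60 to x = +30 mm, then a steel rod 8 mm in diameter up to the tip at x = +90 mm. Origin on its axis, near its centre of mass; x points to the tip. Lies flat on its mat with its axis 14 mm above the table.
- stylus_tip (a point): End of the stylus's steel rod, on its axis.
- stylus_mat: Blue mat fixed to the table, 220 (x) x 110 (y) x 3 mm; origin at the centre of its underside, z up.
- candle_1: Squat purple wax candle, 58 mm in diameter, 42 mm high (plus an 8 mm thin paper wick that cannot be felt), 80 to 150 g, standing on the table to the left of the scale; origin at the centre of its underside, z up. Two to four of the four candles are there.
- candle_2: Squat purple wax candle, 58 mm in diameter, 42 mm high (plus an 8 mm thin paper wick that cannot be felt), 80 to 150 g, standing on the table to the left of the scale; origin at the centre of its underside, z up. Two to four of the four candles are there.
- candle_3: Squat purple wax candle, 58 mm in diameter, 42 mm high (plus an 8 mm thin paper wick that cannot be felt), 80 to 150 g, standing on the table to the left of the scale; origin at the centre of its underside, z up. Two to four of the four candles are there.
- candle_4: Squat purple wax candle, 58 mm in diameter, 42 mm high (plus an 8 mm thin paper wick that cannot be felt), 80 to 150 g, standing on the table to the left of the scale; origin at the centre of its underside, z up. Two to four of the four candles are there.
- tube_mould: Bystander: black round tube, 84 mm in diameter, 120 mm high, open at both ends, standing beyond the scale. Origin: centre of its underside.
- square_mould: Bystander: black square open box mould, 85 x 85 x 130 mm, beyond the scale. Origin: centre of its underside.
- ivory_candle: Bystander: cream-white candle, 60 mm in diameter, 70 mm high, near the purple ones; not part of the set. Origin: centre of its underside.
- scraper: Bystander: scraper lying between the robot and the scale. Origin: underside of the tool.
- brush: Bystander: brush lying near the robot, to its right. Origin: underside of the tool.
- spray_can: Bystander: can with a green band, 54 mm in diameter, 150 mm high, to the right of the console. Origin: centre of its underside.
- spool: Bystander: cream spool, 70 mm in diameter and height, to the left of the robot. Origin: centre of its underside.

How it is judged:
By the outcome, as a careful person would: the job done as asked, in the order asked, and still so for the second after the job is handed in, with the robot touching nothing.
Of candle_1, candle_2, candle_3, candle_4 only 2 to 4 are there at a start; the rules pass over those that are not, and their reading is None.
At some moment in a run one of candle_1, candle_2, candle_3, candle_4 may be knocked a few centimetres aside while the robot is not near it.
Once in a run the grip may slacken for a moment while it holds something.
It also fails if it takes over 210 s, if anything falls off the work surface, if the arm or the gripper's body presses on something with over 40 N, if the wrist force passes 120 N, or if a joint passes its speed limit or range.

## Working session

There is one attempt and no reset: what is moved stays moved. The work goes in short steps, Python scripts to look and compute and a tool call to move; the robot and the scene stay as the last step left them, time stands still between calls to the robot, and variables do not carry over. Pictures are saved under pics/ and viewed, at most 17 in all, crops included, and the job is handed in when it is done.

```bash
ls; mkdir -p pics
```

Create look.py:
```python
import numpy as np,cv2,sys
from cell import manip, optics, read_state
def cap(n,save=None):
    c=optics.capture(n)
    if save: cv2.imwrite('pics/'+save+'.png',c['image'][:,:,::-1])
    return c
def ray(c,u,v):
    f=c['image'].shape[0]/2/np.tan(np.radians(c['fovy'])/2)
    E=c['extrinsics'];a=np.array([(u-c['cx'])/f,(v-c['cy'])/f])
    if c.get('wrist'):
        r=np.hypot(*a);d=np.array([*(a/max(r,1e-9)*np.sin(r)),np.cos(r)])
    else: d=np.array([*a,1.])
    R=E[:3,:3];return -R.T@E[:3,3],R.T@d
def onz(c,u,v,z):
    o,d=ray(c,u,v);return o+d*(z-o[2])/d[2]
def proj(c,p):
    f=c['image'].shape[0]/2/np.tan(np.radians(c['fovy'])/2)
    q=c['extrinsics'][:3,:3]@np.asarray(p)+c['extrinsics'][:3,3]
    if c.get('wrist'):
        r=np.hypot(q[0],q[1]);t=np.arctan2(r,q[2]);a=q[:2]/r*t
    else: a=q[:2]/q[2]
    return a*f+[c['cx'],c['cy']]
```

Run:
```python
from look import *
for n in ('scene','top','wrist'):
    c=cap(n,n+'0');print(n,c['fovy'],c['cx'],c['cy'],np.round(c['extrinsics'],3).tolist())
```

```text
cell.py
pics
scene 52.72768936265841 279.8882019849848 211.30385778753396 [[0.415, 0.91, 0.003, -0.233], [0.54, -0.244, -0.806, -0.237], [-0.732, 0.336, -0.592, 1.61], [0.0, 0.0, 0.0, 1.0]]
top 45.34140098953372 285.47658441335204 214.83271158430588 [[0.027, -1.0, 0.007, 0.009], [-0.987, -0.028, -0.158, 0.583], [0.158, -0.003, -0.987, 1.508], [0.0, 0.0, 0.0, 1.0]]
wrist 65.70646984690485 284.9131224989006 209.5165643993914 [[0.264, -0.964, -0.001, -0.624], [-0.92, -0.253, 0.299, -0.037], [-0.288, -0.078, -0.954, 0.393], [0.0, 0.0, 0.0, 1.0]]
```

View pics/top0.png

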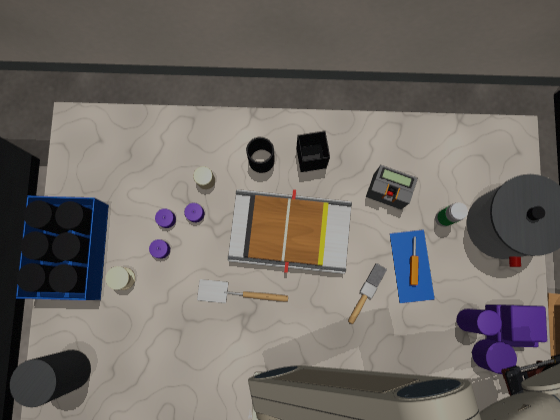

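View pics/scene0.png

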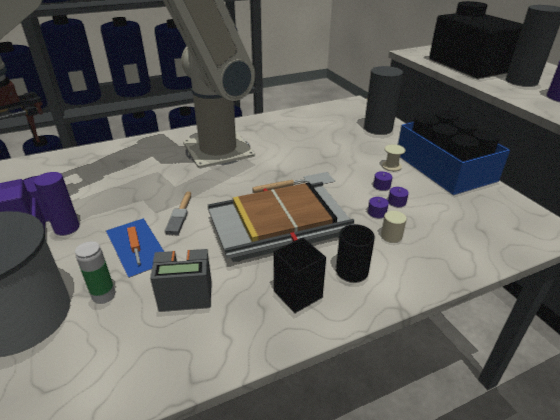

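The top view shows three purple candles at (165,218), (194,212) and (159,249). The board is at about (288,230), with its white line a few pixels left of the red tabs (294,193)/(286,268). The console button is at (392,192), and the stylus at (414,262) has its tip pointing up in the image (+x).

Create meas.py:
```python
from look import *
def blobs(m,amin=20):
    n,l,s,ce=cv2.connectedComponentsWithStats(m.astype(np.uint8))
    return [(s[i,4],ce[i],l==i,s[i,:4]) for i in range(1,n) if s[i,4]>=amin]
def masks(c):
    h=cv2.cvtColor(c['image'],cv2.COLOR_RGB2HSV).astype(int);H,S,V=h[...,0],h[...,1],h[...,2]
    return dict(purple=(H>120)&(H<150)&(S>110)&(V>50),red=((H<5)|(H>174))&(S>170)&(V>90),
      orange=(H>=6)&(H<=16)&(S>195)&(V>140),blue=(H>100)&(H<118)&(S>150)&(V>90),yellow=(H>22)&(H<32)&(S>170)&(V>110),
      white=(S<70)&(V>150))
```

Run:
```python
from meas import *
c=cap('top');M=masks(c)
Z=dict(purple=.042,red=.06,orange=.014,blue=.003,yellow=.074)
for k,z in Z.items():
    for a,ce,m,bb in blobs(M[k],8):
        if 140<ce[1]<310 and 120<ce[0]<445: 
            ys,xs=np.nonzero(m);r=cv2.minAreaRect(np.c_[xs,ys].astype(np.float32))
            print(k,a,np.round(ce,1),bb,np.round(onz(c,*ce,z),4),'rect',np.round(r[0],1),np.round(r[1],1),round(r[2],1))
big=c['image'][175:310,225:445]
cv2.imwrite('pics/top_a.png',cv2.resize(big,None,fx=3.6,fy=3.6,interpolation=cv2.INTER_CUBIC)[:,:,::-1])
```

```text
purple 262 [193.5 211.9] [185 203  19  19] [0.5841 0.3109 0.042 ] rect [193.1 211.8] [17.9 17.4] 26.6
purple 263 [164.3 217.6] [155 209  20  19] [0.5638 0.4    0.042 ] rect [164.1 217.3] [17.4 17.4] 26.6
purple 275 [158.5 248.4] [149 240  21  18] [0.468  0.4112 0.042 ] rect [158.3 248.3] [17.7 18.4] 45.0
red 22 [293.6 193.9] [292 190   4   9] [0.6463 0.0021 0.06  ] rect [293.7 194.1] [2.4 8.2] 7.1
red 20 [389.6 193. ] [387 191   6   5] [ 0.6577 -0.2943  0.06  ] rect [389.7 192.9] [5.7 3.2] 18.4
red 27 [286.  266.6] [285 262   3  10] [0.4221 0.0195 0.06  ] rect [286.  266.5] [9. 2.] 90.0
orange 9 [411. 279.] [411 275   1   9] [ 0.3973 -0.369   0.014 ] rect [411. 279.] [8. 0.] -90.0
blue 2055 [411.1 266.5] [390 231  44  72] [ 0.4366 -0.3727  0.003 ] rect [411.7 266.3] [70.1 34.6] 81.9
yellow 292 [322.5 233.6] [318 203  10  62] [ 0.5239 -0.0877  0.074 ] rect [322.5 233.5] [ 4.6 61.6] 5.4
```

View pics/top_a.png

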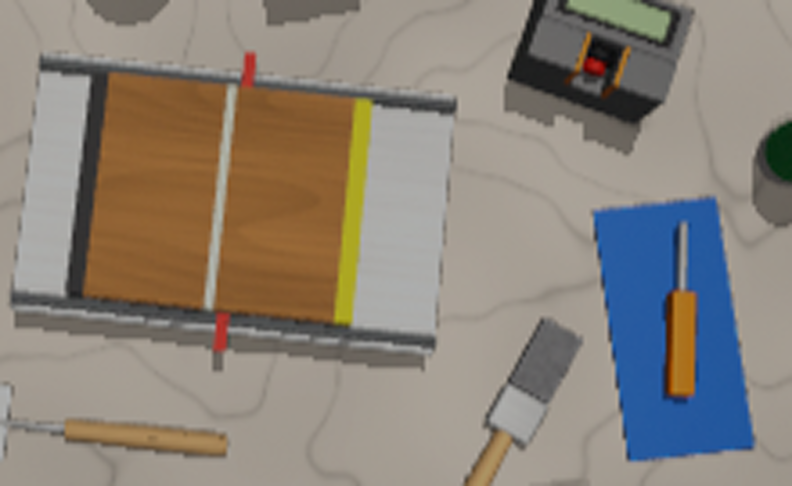

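Create board.py:
```python
from meas import *
def scale(c):
    t=[(b[1],b[0]) for b in blobs(masks(c)['red'],8) if 270<b[1][0]<310 and 170<b[1][1]<290]
    p=[onz(c,*b,.060) for b,_ in t]; p.sort(key=lambda q:-q[0])
    return p
def lines(c):
    im=c['image'].astype(float);sat=im.max(2)-im.min(2);M=masks(c)
    w=[];y=[]
    for v in range(206,256):
        s=np.clip(150-0,0,None)
        seg=np.clip(im[v,272:308,2]-70,0,None)   # blue channel: wood has little
        if (M['purple'][v,272:308]).any() : continue
        if seg.sum()>0:
            k=seg.argmax();ii=np.arange(max(0,k-3),min(36,k+4));u=272+(ii*seg[ii]).sum()/seg[ii].sum()
            w.append(onz(c,u,v,.074))
    return np.array(w)
def offset(c,ref=None):
    p=scale(c) if ref is None else ref
    ax=(p[0]-p[1]);ax[2]=0;L=np.linalg.norm(ax);ax/=L;ay=np.array([-ax[1],ax[0],0])
    mid=(p[0]+p[1])/2
    w=(lines(c)-mid);d=w@ay
    return mid,ax,ay,L,d,w@ax
```

Run:
```python
from board import *
c=cap('top');mid,ax,ay,L,d,x=offset(c)
print(mid,ax,L,'off mm',np.round(np.median(d)*1e3,2),d.std()*1e3,'slope',np.polyfit(x,d,1))
s=read_state();print(s['time_s'],s['eef_pos'],np.round(s['eef_rot'],3).tolist(),s['force'],s['finger_gap'])
# stylus
for uv in((414.7,285),(414.4,237)): print(onz(c,*uv,.014))
im=c['image'][225:300,400:430].astype(int)
m=(im[...,0]>130)&(im[...,2]<60); ys,xs=np.nonzero(m);print('handle',len(xs))
r=cv2.minAreaRect(np.c_[xs+400,ys+225].astype(np.float32));print(r)
for q in cv2.boxPoints(r): print(q,onz(c,*q,.025))
for z in(.110,):
  for uv in ((225+503/3.6,175+52/3.6),(225+638/3.6,175+98/3.6),(225+695/3.6,175+12/3.6)):print('console',onz(c,*uv,z))
big=c['image'][155:225,355:430]
cv2.imwrite('pics/con.png',cv2.resize(big,None,fx=8,fy=8,interpolation=cv2.INTER_CUBIC)[:,:,::-1])
```

```text
[0.53420288 0.01082779 0.06      ] [ 0.99701443 -0.07721551  0.        ] 0.22479034971754747 off mm 12.71 0.18447558191372349 slope [-0.00163157  0.01271762]
0.25 [ 0.1647181  -0.6026398   0.22231034] [[0.965, 0.264, -0.0], [0.264, -0.965, 0.001], [0.0, -0.001, -1.0]] [ 1.33019485  1.48519384 -0.73677895] 0.0878346134344809
[ 0.37918524 -0.38028952  0.014     ]
[ 0.52862117 -0.38132884  0.014     ]
handle 178
((414.0, 270.0), (28.0, 6.0), 90.0)
[411. 256.] [ 0.46769581 -0.36710627  0.025     ]
[417. 256.] [ 0.46821649 -0.38573552  0.025     ]
[417. 284.] [ 0.38212808 -0.38453098  0.025     ]
[411. 284.] [ 0.38161929 -0.36606452  0.025     ]
console [ 0.65583232 -0.2092007   0.11      ]
console [ 0.62016653 -0.32116661  0.11      ]
console [ 0.69456622 -0.36948363  0.11      ]
```

View pics/con.png

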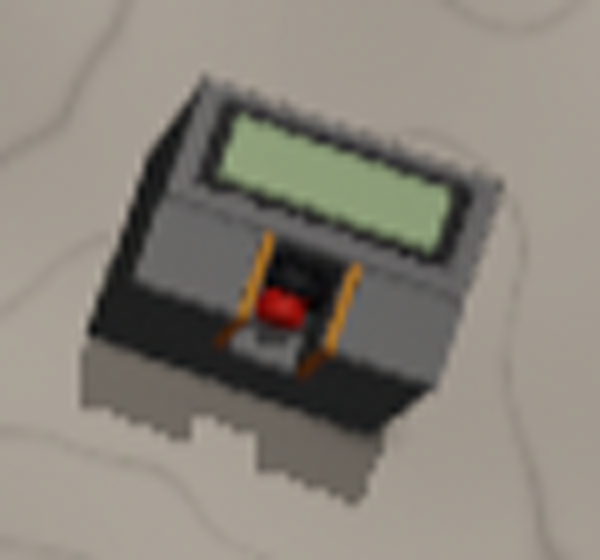

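Request:
tcp_steps:
  offsets:
    - [[0, 0, 0], [0, 0, 9.85]]
    - [[0, 0, 0], [0, 0, 9.85]]
    - [[0.0229, -0.0578, 0], [0, 0, 0]]
    - [[0.0229, -0.0578, 0], [0, 0, 0]]
    - [[0.0229, -0.0578, 0], [0, 0, 0]]
  finger_gap: 0

```text
time_s: 0.88
eef_pos: [0.2471, -0.4336, 0.2226]
eef_rot: [[0.997, -0.078, 0.0], [-0.078, -0.997, 0.0], [0.0, -0.0, -1.0]]
force: [1.4, -0.3, 0.3]
finger_gap: 0.0412
gripper_force: 0.0
```

Request:
tcp_steps:
  offsets:
    - [[0.0229, -0.0578, 0], [0, 0, 0]]
    - [[0.0229, -0.0578, 0], [0, 0, 0]]
    - [[0.0229, -0.0578, 0], [0, 0, 0]]
    - [[0.0229, -0.0578, 0], [0, 0, 0]]
    - [[0.0229, -0.0578, 0], [0, 0, 0]]

```text
time_s: 1.5
eef_pos: [0.3838, -0.1542, 0.223]
eef_rot: [[0.997, -0.077, 0.001], [-0.077, -0.997, -0.0], [0.001, 0.0, -1.0]]
force: [1.1, -1.1, 0.4]
finger_gap: 0.0007
gripper_force: 0.0
```

Request:
tcp_steps:
  offsets:
    - [[0.0229, -0.0578, 0], [0, 0, 0]]
    - [[0.0229, -0.0578, 0], [0, 0, 0]]
    - [[0.0229, -0.0578, 0], [0, 0, 0]]
    - [[0.0229, -0.0578, 0], [0, 0, 0]]
    - [[0.0229, -0.0578, 0], [0, 0, 0]]

```text
time_s: 2.12
eef_pos: [0.5201, 0.1255, 0.2228]
eef_rot: [[0.997, -0.077, 0.0], [-0.077, -0.997, -0.0], [0.0, 0.0, -1.0]]
force: [1.5, -1.1, 0.1]
finger_gap: 0.0006
gripper_force: 0.0
```

Create go.py:
```python
# python3 go.py x y z yaw : prints the delta in tool axes from the measured pose (tool down, yaw of tool x)
import sys,numpy as np
from scipy.spatial.transform import Rotation as R
from cell import manip, optics, read_state
x,y,z,yaw=map(float,sys.argv[1:5]);s=read_state();Rc=np.array(s['eef_rot']);p=np.array(s['eef_pos'])
t=np.radians(yaw);Rt=np.array([[np.cos(t),np.sin(t),0],[np.sin(t),-np.cos(t),0],[0,0,-1]])
print('t',s['time_s'],'pos',np.round(p,4),'yaw',np.degrees(np.arctan2(Rc[1,0],Rc[0,0])).round(2))
print('rot first (tool vec deg)',R.from_matrix(Rc.T@Rt).as_rotvec(degrees=True).round(2),'then delta',(Rt.T@(np.array([x,y,z])-p)).round(4),'delta w/o rot',(Rc.T@(np.array([x,y,z])-p)).round(4))
```

Run:
```python
from look import *
c=cap('top')
A=onz(c,371.9,190,.11);B=onz(c,409.6,203.5,.11);print(A,B,np.linalg.norm(A-B))
A2=onz(c,355+88/8,155+335/8,0);B2=onz(c,355+375/8,155+432/8,0);print(A2,B2,np.linalg.norm(A2-B2))
for a,b in((A,B),(A2,B2)):
    print((a+b)/2,'yaw',np.degrees(np.arctan2(a[1]-b[1],a[0]-b[0]))-90)
m=(.5*(onz(c,355+240/8,155+320/8,.11)+onz(c,355+330/8,155+350/8,.11)));print('slot mid',m)
```

```bash
python3 go.py 0.547 0.180 0.06 -4.43
```

```text
[ 0.65475653 -0.23069218  0.11      ] [ 0.61692468 -0.34314522  0.11      ] 0.11864625491316677
[ 0.65547502 -0.23123059  0.        ] [ 0.61928803 -0.34608821  0.        ] 0.12042329485925589
[ 0.63584061 -0.2869187   0.11      ] yaw -18.594150637072545
[ 0.63738153 -0.2886594   0.        ] yaw -17.4875325545311
slot mid [ 0.63541649 -0.28664038  0.11      ]
t 2.175 pos [0.5235 0.1311 0.2233] yaw -4.29
rot first (tool vec deg) [-0.21 -0.23  0.14] then delta [ 0.0196 -0.0505  0.1633] delta w/o rot [ 0.0191 -0.0499  0.1635]
```

Request:
tcp_steps:
  offsets:
    - [[0.019, -0.05, 0], [0, 0, 0]]
    - [[0, 0, 0.055], [0, 0, 0]]
    - [[0, 0, 0.055], [0, 0, 0]]
    - [[0, 0, 0.053], [0, 0, 0]]
    - [[0, 0, 0], [0, 0, 0]]

```text
time_s: 2.8
eef_pos: [0.539, 0.1708, 0.0561]
eef_rot: [[0.997, -0.077, -0.008], [-0.077, -0.997, -0.002], [-0.008, 0.003, -1.0]]
force: [-0.7, 0.2, -0.1]
finger_gap: 0.0003
gripper_force: 0.0
```

Run:
```python
from board import *
s=read_state();c=cap('wrist','w1');mid=np.array([.5342,.01083,0]);ax=np.array([.997,-.0772]);ay=np.array([.0772,.997])
r=s['eef_pos'][:2]-mid[:2];print(s['eef_pos'],'scale xy',r@ax,r@ay,s['force'])
```

```text
[0.53899966 0.1708126  0.056149  ] scale xy -0.007565390975544376 0.15987318516823712 [-0.68877411  0.18314496 -0.09590496]
```

View pics/w1.png

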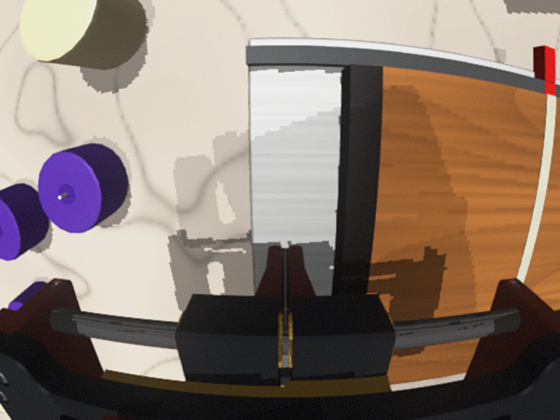

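The wrist view shows the closed fingers low over the bare platen, left of the black cleat (x≈360). The path to the cleat is clear, so I'm pushing now.

Request:
tcp_steps:
  offsets:
    - [[0, 0.006, 0], [0, 0, 0]]
    - [[0, 0.005, 0], [0, 0, 0]]
    - [[0, 0.003, 0], [0, 0, 0]]
    - [[0, 0.003, 0], [0, 0, 0]]
    - [[0, 0.003, 0], [0, 0, 0]]

```text
time_s: 3.48
eef_pos: [0.5408, 0.1517, 0.06]
eef_rot: [[0.997, -0.077, 0.0], [-0.077, -0.997, 0.0], [0.0, -0.0, -1.0]]
force: [-0.3, 1.1, 0.5]
finger_gap: 0.0003
gripper_force: 1.3
```

Request:
tcp_steps:
  offsets:
    - [[0, 0.003, 0], [0, 0, 0]]
    - [[0, 0.003, 0], [0, 0, 0]]
    - [[0, 0.0025, 0], [0, 0, 0]]
    - [[0, 0.002, 0], [0, 0, 0]]
    - [[0, 0, 0], [0, 0, 0]]

```text
time_s: 4.1
eef_pos: [0.54, 0.1412, 0.0597]
eef_rot: [[0.997, -0.077, 0.0], [-0.077, -0.997, -0.0], [0.0, 0.0, -1.0]]
force: [1.3, 3.2, 3.2]
finger_gap: 0.0006
gripper_force: 1.4
```

Run:
```python
from board import *
s=read_state();mid=np.array([.5342,.01083,0]);ax=np.array([.997,-.0772]);ay=np.array([.0772,.997])
r=s['eef_pos'][:2]-mid[:2];print('scale xy',r@ax,r@ay,s['force'])
```

```text
scale xy -0.004270325343849006 0.1304392385234602 [1.32454433 3.16542879 3.16515734]
```

Request:
tcp_steps:
  offsets:
    - [[0, -0.004, 0], [0, 0, 0]]
    - [[0, -0.02, 0], [0, 0, 0]]
    - [[0, 0, -0.06], [0, 0, 0]]
    - [[0, 0, -0.04], [0, 0, 0]]
    - [[0, 0, 0], [0, 0, 0]]

```text
time_s: 4.72
eef_pos: [0.5437, 0.1669, 0.1627]
eef_rot: [[0.997, -0.076, 0.006], [-0.076, -0.997, 0.002], [0.006, -0.002, -1.0]]
force: [0.7, 0.1, -0.5]
finger_gap: 0.0004
gripper_force: 0.0
```

Run:
```python
from board import *
c=cap('top','top1');w=lines(c)
mid=np.array([.5342,.01083,0]);ax=np.array([.997,-.0772,0]);ay=np.array([.0772,.997,0])
d=(w-mid)@ay;x=(w-mid)@ax;print(np.round(d*1e3,1),np.round(x*1e3,0))
```

```text
[2.5 2.5 2.6 2.6 2.5 2.3 2.2 2.2 2.2 2.2 2.6 2.4 2.3 2.5 2.4 2.4 2.4 2.1
 2.  2.1 2.2 2.1 2.3 2.6 2.4 2.2 2.2 2.  2.1 2.2 2.2 2.5 2.2 2.4 2.2 2.1
 2.1 1.9 2.  2.4 2.2 2.2 2.3 2.3 2.1 2.1 2.  1.9 2.  2.2] [ 72.  68.  65.  62.  59.  56.  53.  50.  47.  44.  41.  37.  34.  31.
  28.  25.  22.  19.  16.  13.  10.   7.   4.   1.  -3.  -6.  -9. -12.
 -15. -18. -21. -24. -27. -30. -33. -36. -39. -42. -45. -48. -51. -54.
 -57. -60. -63. -66. -69. -72. -75. -78.]
```

Request:
tcp_steps:
  offsets:
    - [[0, 0, 0.06], [0, 0, 0]]
    - [[0, 0, 0.042], [0, 0, 0]]
    - [[0, 0.008, 0], [0, 0, 0]]
    - [[0, 0.008, 0], [0, 0, 0]]
    - [[0, 0.004, 0], [0, 0, 0]]

```text
time_s: 5.4
eef_pos: [0.5405, 0.1448, 0.0585]
eef_rot: [[0.997, -0.077, 0.001], [-0.077, -0.997, 0.0], [0.001, -0.0, -1.0]]
force: [-0.2, 0.5, 0.6]
finger_gap: 0.0004
gripper_force: 0.0
```

Request:
tcp_steps:
  offsets:
    - [[0, 0.0025, 0], [0, 0, 0]]
    - [[0, 0.0025, 0], [0, 0, 0]]
    - [[0, 0.0025, 0], [0, 0, 0]]
    - [[0, 0.0025, 0], [0, 0, 0]]
    - [[0, 0, 0], [0, 0, 0]]

```text
time_s: 6.02
eef_pos: [0.5398, 0.1354, 0.0579]
eef_rot: [[0.997, -0.077, 0.001], [-0.077, -0.997, 0.0], [0.001, -0.0, -1.0]]
force: [1.4, 3.2, 1.0]
finger_gap: 0.0009
gripper_force: 1.6
```

Run:
```python
from board import *
s=read_state();mid=np.array([.5342,.01083,0]);ax=np.array([.997,-.0772]);ay=np.array([.0772,.997])
r=s['eef_pos'][:2]-mid[:2];print('scale xy',r@ax,r@ay,s['force'])
```

```text
scale xy -0.004071424878876499 0.12463782441694854 [1.3598271  3.1520903  1.02312299]
```

Request:
tcp_steps:
  offsets:
    - [[0, -0.004, 0], [0, 0, 0]]
    - [[0, -0.02, 0], [0, 0, 0]]
    - [[0, 0, -0.06], [0, 0, 0]]
    - [[0, 0, -0.04], [0, 0, 0]]
    - [[0, 0, 0], [0, 0, 0]]

```text
time_s: 6.65
eef_pos: [0.5432, 0.1609, 0.1606]
eef_rot: [[0.997, -0.076, 0.006], [-0.076, -0.997, 0.001], [0.005, -0.002, -1.0]]
force: [0.3, 0.8, -0.9]
finger_gap: 0.0007
gripper_force: 0.0
```

Create chk.py:
```python
from board import *
c=cap('top');w=lines(c)
mid=np.array([.5342,.01083,0]);ax=np.array([.997,-.0772,0]);ay=np.array([.0772,.997,0])
print('line off',np.median((w-mid)@ay)*1e3)
r=read_state()['eef_pos']-mid;print('tcp scale',r@ax,r@ay,r[2])
```

```bash
python3 chk.py
```

```text
line off -3.559136147011645
tcp scale -0.003925111091969759 0.14968075455270818 0.15865608213309235
```

Request:
tcp_steps:
  offsets:
    - [[0, 0.06, 0], [0, 0, 0]]
    - [[0, 0.06, 0], [0, 0, 0]]
    - [[0, 0.06, 0], [0, 0, 0]]
    - [[0, 0.06, 0], [0, 0, 0]]
    - [[0, 0.06, 0], [0, 0, 0]]

```text
time_s: 7.32
eef_pos: [0.5169, -0.1409, 0.1559]
eef_rot: [[0.997, -0.077, -0.003], [-0.077, -0.997, 0.001], [-0.003, -0.001, -1.0]]
force: [0.7, 0.4, -0.9]
finger_gap: 0.0009
gripper_force: 0.0
```

Request:
tcp_steps:
  offsets:
    - [[0, 0, 0], [0, 0, 0]]
    - [[0, 0, 0.06], [0, 0, 0]]
    - [[0, 0, 0.04], [0, 0, 0]]
    - [[0, 0, 0], [0, 0, 0]]

```text
time_s: 7.82
eef_pos: [0.5152, -0.1375, 0.0542]
eef_rot: [[0.997, -0.076, -0.008], [-0.076, -0.997, 0.002], [-0.008, -0.002, -1.0]]
force: [0.4, 0.3, 0.7]
finger_gap: 0.0005
gripper_force: 0.0
```

```bash
python3 chk.py
```

```text
line off -3.560521565931948
tcp scale -0.005777911983091811 -0.14985795172963903 0.056173571963211266
```

Request:
tcp_steps:
  offsets:
    - [[0, -0.008, 0], [0, 0, 0]]
    - [[0, -0.005, 0], [0, 0, 0]]
    - [[0, -0.0025, 0], [0, 0, 0]]
    - [[0, -0.0025, 0], [0, 0, 0]]
    - [[0, -0.002, 0], [0, 0, 0]]

```text
time_s: 8.5
eef_pos: [0.5203, -0.1203, 0.0583]
eef_rot: [[0.997, -0.077, 0.001], [-0.077, -0.997, -0.001], [0.001, 0.001, -1.0]]
force: [-0.2, -4.6, 2.0]
finger_gap: 0.0005
gripper_force: 2.0
```

Request:
tcp_steps:
  offsets:
    - [[0, -0.002, 0], [0, 0, 0]]
    - [[0, 0, 0], [0, 0, 0]]

```text
time_s: 8.75
eef_pos: [0.5202, -0.118, 0.0578]
eef_rot: [[0.997, -0.077, 0.001], [-0.077, -0.997, -0.0], [0.001, 0.0, -1.0]]
force: [0.3, -3.1, 1.6]
finger_gap: 0.0004
gripper_force: 1.7
```

```bash
python3 chk.py
```

```text
line off 0.7163368660411366
tcp scale -0.0040850363626419774 -0.1295124033904537 0.0577353032003851
```

Request:
tcp_steps:
  offsets:
    - [[0, 0.004, 0], [0, 0, 0]]
    - [[0, 0.012, 0], [0, 0, 0]]
    - [[0, 0, -0.06], [0, 0, 0]]
    - [[0, 0, -0.04], [0, 0, 0]]
    - [[0, 0, 0], [0, 0, 0]]

```text
time_s: 9.43
eef_pos: [0.5205, -0.1349, 0.1605]
eef_rot: [[0.997, -0.077, 0.006], [-0.077, -0.997, -0.001], [0.006, 0.001, -1.0]]
force: [-0.6, 0.1, -0.5]
finger_gap: 0.0003
gripper_force: 0.0
```

```bash
python3 chk.py
```

```text
line off 0.7207036223488957
tcp scale -0.003813055183078288 -0.14597923386111286 0.15860482029567874
```

Request:
tcp_steps:
  offsets:
    - [[0, -0.049, 0], [0, 0, 0]]
    - [[0, -0.049, 0], [0, 0, 0]]
    - [[0, -0.048, 0], [0, 0, 0]]
    - [[0, 0, 0], [0, 0, 0]]
    - [[0, 0, 0], [0, 0, 0]]

```text
time_s: 10.1
eef_pos: [0.529, 0.0113, 0.1564]
eef_rot: [[0.997, -0.076, -0.002], [-0.076, -0.997, -0.0], [-0.002, 0.0, -1.0]]
force: [-0.2, -0.7, -0.2]
finger_gap: 0.0006
gripper_force: 0.0
```

Run:
```python
from board import *
s=read_state();c=cap('wrist','w2');c['wrist']=1
print(s['eef_pos']); o=-c['extrinsics'][:3,:3].T@c['extrinsics'][:3,3];print('cam tool',np.array(s['eef_rot']).T@(o-s['eef_pos']))
for a,ce,m,bb in blobs(masks(c)['red'],15): print(a,ce,bb)
```

```text
[0.52899619 0.01132299 0.15642071]
cam tool [ 8.24550217e-02 -1.77084180e-05 -1.63194188e-01]
387 [286.75193798  64.7002584 ] [281  47  12  37]
```

View pics/w2.png

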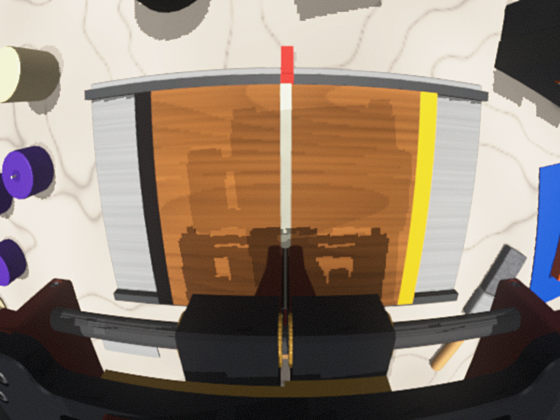

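Create wl.py:
```python
from board import *
c=cap('wrist');c['wrist']=1
ax=np.array([.997,-.0772,0]);ay=np.array([.0772,.997,0]);mid=np.array([.5342,.01083,0])
m=masks(c)['red'];T=[]
for v in range(30,130):
    u=np.nonzero(m[v,250:320])[0]
    if len(u)>7: T.append(((onz(c,250+u.mean(),v,.06)-mid)@ay*1e3,v,len(u)))
print('tab',np.median([t[0] for t in T]),T[0],T[-1])
im=c['image'].astype(float);W=[]
for v in range(T[-1][1]+5,222):
    s=np.clip(im[v,265:310,2]-110,0,None)
    if s.sum()>0: W.append(((onz(c,265+(s*np.arange(45)).sum()/s.sum(),v,.074)-mid)@ay*1e3,v))
W=np.array(W);print('line',np.median(W[:,0]),W[::25].round(2).tolist())
```

```bash
python3 wl.py
```

```text
tab -1.3283166417023435 (np.float64(-1.321460637257228), 48, 11) (np.float64(-1.337563749996504), 82, 11)
line -0.44172504495484366 [[-0.2, 87.0], [-0.33, 112.0], [-0.33, 137.0], [-0.52, 162.0], [-0.48, 187.0], [-0.54, 212.0]]
```

Request:
tcp_steps:
  offsets:
    - [[0, -0.05, 0], [0, 0, 0]]
    - [[0, -0.05, 0], [0, 0, 0]]
    - [[0, -0.049, 0], [0, 0, 0]]
    - [[0, 0, 0.05], [0, 0, 0]]
    - [[0, 0, 0.05], [0, 0, 0]]

```text
time_s: 10.82
eef_pos: [0.5422, 0.1599, 0.057]
eef_rot: [[0.997, -0.077, 0.002], [-0.077, -0.997, 0.0], [0.002, -0.001, -1.0]]
force: [0.8, -1.0, -0.6]
finger_gap: 0.0003
gripper_force: 0.0
```

Request:
tcp_steps:
  offsets:
    - [[0, 0.008, 0], [0, 0, 0]]
    - [[0, 0.007, 0], [0, 0, 0]]
    - [[0, 0.003, 0], [0, 0, 0]]
    - [[0, 0, 0], [0, 0, 0]]

```text
time_s: 11.32
eef_pos: [0.5411, 0.142, 0.0594]
eef_rot: [[0.997, -0.078, 0.003], [-0.078, -0.997, 0.001], [0.003, -0.001, -1.0]]
force: [-0.5, -0.6, -0.3]
finger_gap: 0.0001
gripper_force: 0.0
```

```bash
python3 chk.py
```

```text
line off 0.7034433959959643
tcp scale -0.0034331252710416644 0.13156775579384483 0.059172108818412915
```

Request:
tcp_steps:
  offsets:
    - [[0, 0.0013, 0], [0, 0, 0]]
    - [[0, 0.0013, 0], [0, 0, 0]]
    - [[0, 0.0013, 0], [0, 0, 0]]
    - [[0, 0, 0], [0, 0, 0]]

```text
time_s: 11.88
eef_pos: [0.5399, 0.1388, 0.0579]
eef_rot: [[0.997, -0.077, 0.001], [-0.077, -0.997, 0.0], [0.0, -0.0, -1.0]]
force: [-1.2, 2.4, 2.6]
finger_gap: 0.0002
gripper_force: 1.6
```

```bash
python3 chk.py
```

```text
line off -0.22360783404305443
tcp scale -0.00417158496599561 0.12806672246803774 0.05785982153897937
```

Request:
tcp_steps:
  offsets:
    - [[0, -0.004, 0], [0, 0, 0]]
    - [[0, -0.012, 0], [0, 0, 0]]
    - [[0, 0, -0.055], [0, 0, 0]]
    - [[0, 0, -0.055], [0, 0, 0]]
    - [[0, 0, 0], [0, 0, -4.43]]

```text
time_s: 12.55
eef_pos: [0.5437, 0.1558, 0.172]
eef_rot: [[1.0, 0.002, 0.008], [0.002, -1.0, 0.002], [0.008, -0.002, -1.0]]
force: [-0.1, -0.6, -0.7]
finger_gap: 0.0004
gripper_force: 0.0
```

```bash
python3 wl.py; python3 chk.py
```

```text
line off -0.21598160513806294
tcp scale -0.004111596004985153 0.14435398065244373 0.16864283996445786
```

Request:
tcp_steps:
  offsets:
    - [[-0.0145, 0.059, 0], [0, 0, 0]]
    - [[-0.0145, 0.059, 0], [0, 0, 0]]
    - [[-0.0145, 0.059, 0], [0, 0, 0]]
    - [[-0.0145, 0.059, 0], [0, 0, 0]]
    - [[-0.0145, 0.059, 0], [0, 0, 0]]
  finger_gap: 0.05

```text
time_s: 13.28
eef_pos: [0.4674, -0.1419, 0.1668]
eef_rot: [[1.0, -0.001, -0.002], [-0.001, -1.0, 0.0], [-0.002, -0.0, -1.0]]
force: [0.6, -1.1, 0.2]
finger_gap: 0.0468
gripper_force: 0.0
```

Request:
tcp_steps:
  offsets:
    - [[-0.0145, 0.059, 0], [0, 0, 0]]
    - [[-0.0145, 0.059, 0], [0, 0, 0]]
    - [[-0.0145, 0.059, 0], [0, 0, 0]]
    - [[-0.0145, 0.059, 0], [0, 0, 0]]
    - [[0, 0, 0], [0, 0, 0]]

```text
time_s: 13.9
eef_pos: [0.4094, -0.3796, 0.1666]
eef_rot: [[1.0, -0.006, -0.001], [-0.006, -1.0, 0.0], [-0.001, -0.0, -1.0]]
force: [-1.4, -0.3, -0.7]
finger_gap: 0.0501
gripper_force: 0.0
```

Run:
```python
from board import *
s=read_state();c=cap('wrist','w3');c['wrist']=1;print(s['eef_pos'])
h=cv2.cvtColor(c['image'],cv2.COLOR_RGB2HSV).astype(int)
m=(h[...,0]<=18)&(h[...,0]>5)&(h[...,1]>180)&(h[...,2]>120)
for a,ce,mm,bb in blobs(m,60):
    ys,xs=np.nonzero(mm);P=np.array([onz(c,u,v,.025)[:2] for u,v in zip(xs,ys)])
    r=cv2.minAreaRect((P*1000).astype(np.float32));print(a,ce,bb,np.round(r[0],1),np.round(r[1],1),r[2])
```

```text
[ 0.40936581 -0.37964365  0.16664554]
1871 [283.81079637 176.24425441] [273 132  23  90] [ 428.2 -378.9] [20.1 88. ] 88.11869049072266
  return _methods._mean(a, axis=axis, dtype=dtype,
  ret = ret.dtype.type(ret / rcount)
Traceback (most recent call last):
  File "wl.py", line 8, in <module>
    print('tab',np.median([t[0] for t in T]),T[0],T[-1])
                                             ~^^^
IndexError: list index out of range
```

View pics/w3.png

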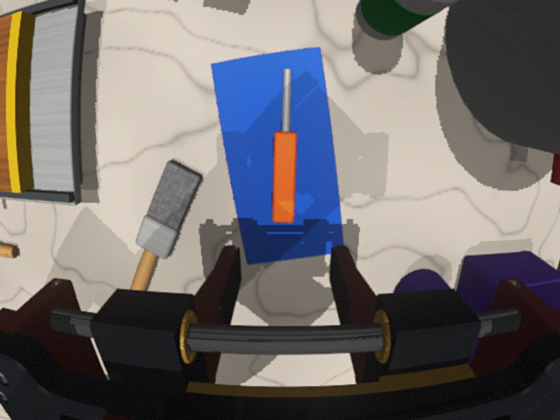

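Request:
tcp_steps:
  offsets:
    - [[0.027, -0.001, 0.02], [0, 0, 1.6]]
    - [[0, 0, 0.055], [0, 0, 0]]
    - [[0, 0, 0.055], [0, 0, 0]]
    - [[0, 0, 0.02], [0, 0, 0]]
    - [[0, 0, 0.0095], [0, 0, 0]]

```text
time_s: 14.58
eef_pos: [0.4377, -0.3744, 0.0075]
eef_rot: [[1.0, -0.027, -0.001], [-0.027, -1.0, 0.001], [-0.001, -0.001, -1.0]]
force: [0.5, -0.1, 0.9]
finger_gap: 0.0499
gripper_force: 0.0
```

Request:
tcp_steps:
  offsets:
    - [[0, 0, 0], [0, 0, 0]]
    - [[0, 0, 0], [0, 0, 0]]
    - [[0, 0, 0], [0, 0, 0]]
    - [[0, 0, 0], [0, 0, 0]]
    - [[0, 0, 0], [0, 0, 0]]
  finger_gap: 0

```text
time_s: 15.2
eef_pos: [0.4382, -0.3763, 0.0095]
eef_rot: [[1.0, -0.028, 0.002], [-0.028, -1.0, -0.001], [0.002, 0.001, -1.0]]
force: [-1.5, 0.3, 7.9]
finger_gap: 0.0218
gripper_force: 30.0
```

Request:
tcp_steps:
  offsets:
    - [[0, 0, -0.02], [0, 0, 0]]
    - [[0, 0, -0.05], [0, 0, 0]]
    - [[0, 0, -0.04], [0, 0, 0]]
    - [[0, 0, 0], [0, 0, 8.2]]
    - [[0, 0, 0], [0, 0, 8.2]]

```text
time_s: 15.82
eef_pos: [0.4379, -0.3759, 0.1204]
eef_rot: [[0.95, -0.313, 0.002], [-0.313, -0.95, -0.002], [0.002, 0.001, -1.0]]
force: [-0.6, 0.1, -1.1]
finger_gap: 0.0217
gripper_force: 30.0
```

```bash
python3 go.py 0.5176 -0.2491 0.12 -18
```

```text
t 15.825 pos [ 0.4379 -0.3759  0.1204] yaw -18.26
rot first (tool vec deg) [ 0.06 -0.13 -0.26] then delta [ 0.0366 -0.1452  0.0004] delta w/o rot [ 0.036  -0.1454  0.0004]
```

Request:
tcp_steps:
  offsets:
    - [[0.012, -0.0485, 0], [0, 0, 0]]
    - [[0.012, -0.0485, 0], [0, 0, 0]]
    - [[0.012, -0.0485, 0], [0, 0, 0]]
    - [[0, 0, 0], [0, 0, 0]]
    - [[0, 0, 0], [0, 0, 0]]

```text
time_s: 16.45
eef_pos: [0.5166, -0.2485, 0.1189]
eef_rot: [[0.951, -0.308, 0.0], [-0.308, -0.951, -0.0], [0.0, 0.0, -1.0]]
force: [-0.5, -0.6, 0.2]
finger_gap: 0.0219
gripper_force: 30.0
```

Run:
```python
from look import *
c=cap('wrist','w4');print(read_state()['eef_pos'])
c=cap('scene');cv2.imwrite('pics/s4.png',cv2.resize(c['image'][190:330,110:310],None,fx=4,fy=4,interpolation=cv2.INTER_CUBIC)[:,:,::-1])
```

```text
[ 0.51631752 -0.24896001  0.11878311]
```

View pics/w4.png

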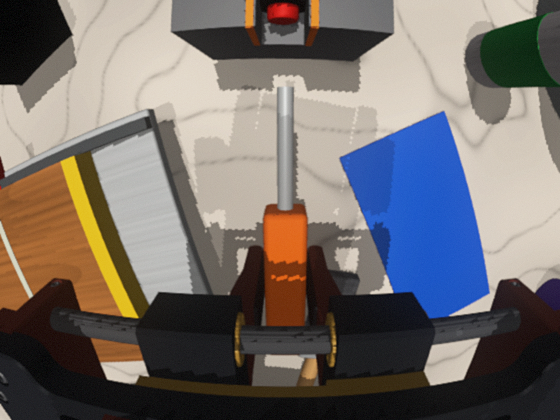

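View pics/s4.png

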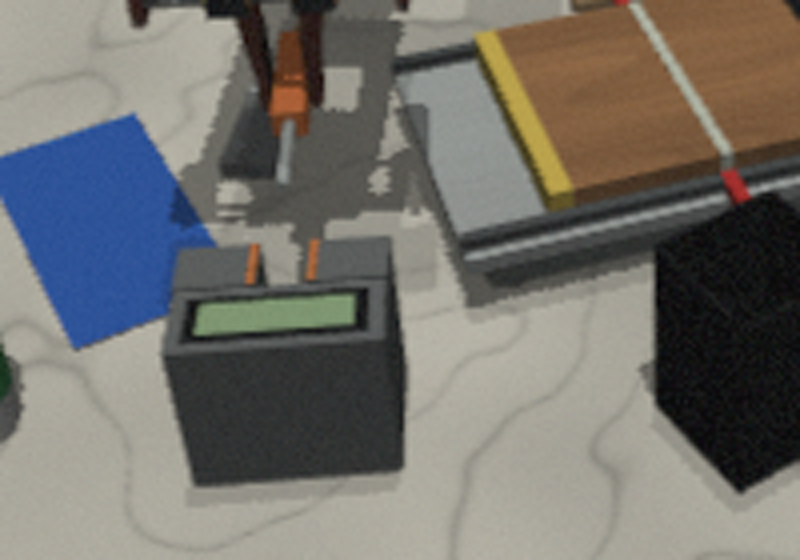

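Run:
```python
from look import *
c=cap('wrist');c['wrist']=1;o1,d1=ray(c,285.5,87)
def tri(o1,d1,o2,d2):
    A=np.c_[d1,-d2];k=np.linalg.lstsq(A,o2-o1,rcond=None)[0];return o1+d1*k[0],o2+d2*k[1]
s=read_state();R=np.array(s['eef_rot'])
print(o1,d1);
r=optics.capture('scene');o2,d2=ray(r,110+284/4,190+180/4)
a,b=tri(o1,d1,o2,d2);print('tip',a,b,(R.T@(a-s['eef_pos'])),(R.T@(b-s['eef_pos'])))
# button in wrist: level z=.085 top of button; slot rims at z .11
b=onz(c,283,8,.085);print('btn top',b,R.T@(b-s['eef_pos']))
for uv in((252,0),(313,0)):
    q=onz(c,*uv,.11);print('rim',q,R.T@(q-s['eef_pos']))
for v in (95,120): 
  for u in(285.5,): print('rod',R.T@(onz(c,u,v,s['eef_pos'][2]+.006)-s['eef_pos']))
```

```text
[ 0.59456504 -0.27465304  0.28183977] [ 0.06947618 -0.02526477 -0.99726363]
tip [ 0.60538237 -0.27858673  0.12656733] [ 0.60563242 -0.27692065  0.12654254] [ 9.39652801e-02  8.15212666e-05 -8.06116748e-03] [ 0.09368609 -0.00157992 -0.0080366 ]
btn top [ 0.65626095 -0.29366622  0.085     ] [ 0.14700757 -0.00137286  0.03351123]
rim [ 0.65831138 -0.27735909  0.11      ] [ 0.14390003 -0.01750859  0.00850906]
rim [ 0.64833218 -0.30774912  0.11      ] [0.14384169 0.0144779  0.00851275]
rod [ 9.02327531e-02  9.16503074e-05 -5.99107531e-03]
rod [ 0.07812918  0.00010875 -0.00599227]
```

Request:
tcp_steps:
  offsets:
    - [[0, -0.0008, 0.026], [0, 0, 0]]
    - [[0, 0, 0.026], [0, 0, 0]]
    - [[0.015, 0, 0], [0, 0, 0]]
    - [[0.015, 0, 0], [0, 0, 0]]
    - [[0, 0, 0], [0, 0, 0]]

```text
time_s: 17.27
eef_pos: [0.548, -0.2581, 0.0675]
eef_rot: [[0.951, -0.309, 0.003], [-0.309, -0.951, -0.002], [0.004, 0.001, -1.0]]
force: [0.4, -0.2, -0.4]
finger_gap: 0.022
gripper_force: 30.0
```

Request:
tcp_steps:
  offsets:
    - [[0.005, 0, 0], [0, 0, 0]]
    - [[0.005, 0, 0], [0, 0, 0]]
    - [[0, 0, 0], [0, 0, 0]]

```text
time_s: 17.65
eef_pos: [0.5554, -0.26, 0.0664]
eef_rot: [[0.951, -0.309, 0.001], [-0.309, -0.951, -0.0], [0.001, 0.0, -1.0]]
force: [-0.2, 0.0, -0.3]
finger_gap: 0.0214
gripper_force: 30.0
```

Request:
tcp_steps:
  offsets:
    - [[0.004, 0, 0], [0, 0, 0]]
    - [[0, 0, 0], [0, 0, 0]]

```text
time_s: 17.9
eef_pos: [0.559, -0.2612, 0.0662]
eef_rot: [[0.951, -0.309, 0.0], [-0.309, -0.951, -0.0], [0.0, 0.0, -1.0]]
force: [1.0, 1.1, -0.5]
finger_gap: 0.0216
gripper_force: 30.0
```

```bash
python3 go.py 0.6365 -0.2877 0.067 -18
```

```text
t 17.9 pos [ 0.559  -0.2612  0.0662] yaw -17.98
rot first (tool vec deg) [ 0.   -0.01  0.02] then delta [ 0.0819  0.0012 -0.0008] delta w/o rot [ 0.0818  0.0013 -0.0008]
```

Request:
tcp_steps:
  offsets:
    - [[0.003, 0, 0], [0, 0, 0]]
    - [[0.002, 0, 0], [0, 0, 0]]
    - [[0, 0, 0], [0, 0, 0]]

```text
time_s: 18.27
eef_pos: [0.5632, -0.2625, 0.066]
eef_rot: [[0.951, -0.309, -0.001], [-0.309, -0.951, 0.0], [-0.001, -0.0, -1.0]]
force: [-2.2, -0.1, -0.3]
finger_gap: 0.0217
gripper_force: 30.0
```

Request:
tcp_steps:
  offsets:
    - [[0.002, 0, 0], [0, 0, 0]]
    - [[0.0015, 0, 0], [0, 0, 0]]
    - [[0, 0, 0], [0, 0, 0]]

```text
time_s: 18.65
eef_pos: [0.5665, -0.2636, 0.066]
eef_rot: [[0.951, -0.309, -0.001], [-0.309, -0.951, 0.0], [-0.001, -0.0, -1.0]]
force: [-4.4, 0.6, 0.7]
finger_gap: 0.0219
gripper_force: 30.0
```

```bash
python3 go.py 0.6365 -0.2877 0.067 -18
```

```text
t 18.65 pos [ 0.5665 -0.2636  0.066 ] yaw -17.98
rot first (tool vec deg) [-0.    0.05  0.02] then delta [ 0.074   0.0013 -0.001 ] delta w/o rot [ 0.074   0.0013 -0.0011]
```

Request:
tcp_steps:
  offsets:
    - [[0.002, 0, 0], [0, 0, 0]]
    - [[0.0015, 0, 0], [0, 0, 0]]
    - [[0, 0, 0], [0, 0, 0]]

```text
time_s: 19.02
eef_pos: [0.5673, -0.2637, 0.0652]
eef_rot: [[0.951, -0.309, -0.006], [-0.309, -0.951, 0.003], [-0.007, -0.001, -1.0]]
force: [-12.4, 2.4, 2.3]
finger_gap: 0.0218
gripper_force: 30.0
```

```bash
python3 go.py 0.6365 -0.2877 0.067 -18
```

```text
t 19.025 pos [ 0.5673 -0.2637  0.0652] yaw -17.98
rot first (tool vec deg) [-0.03  0.38  0.02] then delta [ 0.0733  0.0014 -0.0018] delta w/o rot [ 0.0733  0.0014 -0.0022]
```

Request:
tcp_steps:
  offsets:
    - [[0, 0, 0], [0, 0, 0]]
    - [[0, 0, 0], [0, 0, 0]]
    - [[0, 0, 0], [0, 0, 0]]
    - [[0, 0, 0], [0, 0, 0]]
    - [[0, 0, 0], [0, 0, 0]]

```text
time_s: 19.65
eef_pos: [0.5673, -0.2637, 0.0653]
eef_rot: [[0.951, -0.309, -0.006], [-0.309, -0.951, 0.003], [-0.007, -0.001, -1.0]]
force: [-10.4, 2.9, 2.5]
finger_gap: 0.0217
gripper_force: 30.0
```

Request:
tcp_steps:
  offsets:
    - [[-0.006, 0, 0], [0, 0, 0]]
    - [[-0.025, 0, 0], [0, 0, 0]]
    - [[-0.03, 0, 0], [0, 0, 0]]
    - [[0, 0, -0.05], [0, 0, 0]]
    - [[0, 0, 0], [0, 0, 0]]

```text
time_s: 20.27
eef_pos: [0.5156, -0.2477, 0.12]
eef_rot: [[0.951, -0.309, 0.009], [-0.309, -0.951, -0.004], [0.01, 0.001, -1.0]]
force: [0.9, -0.7, -1.0]
finger_gap: 0.0213
gripper_force: 30.0
```

```bash
python3 go.py 0.4325 -0.373 0.12 0
```

```text
t 20.275 pos [ 0.5156 -0.2477  0.12  ] yaw -17.99
rot first (tool vec deg) [  0.16  -0.53 -17.99] then delta [-0.0831  0.1253 -0.    ] delta w/o rot [-0.0403  0.1448 -0.0002]
```

Request:
tcp_steps:
  offsets:
    - [[-0.0134, 0.0483, 0], [0, 0, 0]]
    - [[-0.0134, 0.0483, 0], [0, 0, 0]]
    - [[-0.0134, 0.0483, 0], [0, 0, 0]]
    - [[0, 0, 0], [0, 0, -9]]
    - [[0, 0, 0], [0, 0, -9]]

```text
time_s: 20.9
eef_pos: [0.4293, -0.3727, 0.1157]
eef_rot: [[1.0, 0.004, 0.001], [0.004, -1.0, -0.001], [0.001, 0.001, -1.0]]
force: [-1.0, 0.4, 0.4]
finger_gap: 0.0219
gripper_force: 30.0
```

Request:
tcp_steps:
  offsets:
    - [[0, 0, 0.05], [0, 0, 0]]
    - [[0, 0, 0.04], [0, 0, 0]]
    - [[0, 0, 0.015], [0, 0, 0]]
    - [[0, 0, 0.004], [0, 0, 0]]
    - [[0, 0, 0], [0, 0, 0]]

```text
time_s: 21.52
eef_pos: [0.43, -0.3719, 0.008]
eef_rot: [[1.0, 0.0, 0.001], [0.0, -1.0, -0.001], [0.001, 0.001, -1.0]]
force: [-0.9, 1.1, 1.2]
finger_gap: 0.0216
gripper_force: 30.0
```

```bash
python3 go.py 0.4325 -0.373 0.006 0
```

Run:
```python
from look import *
c=cap('top');cv2.imwrite('pics/top5.png',cv2.resize(c['image'][160:310,300:470],None,fx=4,fy=4,interpolation=cv2.INTER_CUBIC)[:,:,::-1])
```

```text
t 21.525 pos [ 0.43   -0.3719  0.008 ] yaw 0.02
rot first (tool vec deg) [ 0.06 -0.07  0.02] then delta [0.0025 0.0011 0.002 ] delta w/o rot [0.0025 0.0011 0.002 ]
```

Request:
tcp_steps:
  offsets:
    - [[0.0015, 0, 0.001], [0, 0, 0]]
    - [[0, 0, 0.001], [0, 0, 0]]
    - [[0, 0, 0], [0, 0, 0]]

```text
time_s: 21.95
eef_pos: [0.4302, -0.372, 0.0079]
eef_rot: [[1.0, 0.001, -0.001], [0.001, -1.0, -0.001], [-0.001, 0.001, -1.0]]
force: [-12.1, 2.5, 28.7]
finger_gap: 0.0218
gripper_force: 30.0
```

Request:
tcp_steps:
  offsets:
    - [[0, 0, 0], [0, 0, 0]]
    - [[0, 0, 0], [0, 0, 0]]
    - [[0, 0, 0], [0, 0, 0]]
    - [[0, 0, 0], [0, 0, 0]]
  finger_gap: 0.04

```text
time_s: 22.45
eef_pos: [0.4308, -0.3714, 0.0049]
eef_rot: [[1.0, 0.0, -0.0], [0.0, -1.0, 0.0], [-0.0, -0.0, -1.0]]
force: [-0.6, -0.1, 0.9]
finger_gap: 0.0396
gripper_force: 0.0
```

Request:
tcp_steps:
  offsets:
    - [[0, 0, -0.03], [0, 0, 0]]
    - [[0, 0, -0.06], [0, 0, 0]]
    - [[0, 0, -0.06], [0, 0, 0]]
    - [[0, 0, 0], [0, 0, 0]]
  finger_gap: 0.075

```text
time_s: 22.95
eef_pos: [0.4332, -0.3736, 0.1598]
eef_rot: [[1.0, 0.0, 0.007], [0.0, -1.0, -0.006], [0.007, 0.006, -1.0]]
force: [-0.5, -0.3, -0.9]
finger_gap: 0.0742
gripper_force: 0.0
```

Run:
```python
from meas import *
s=read_state();c=cap('top');M=masks(c)
for a,ce,m,bb in blobs(M['purple'],100):
    if ce[0]<225 and ce[0]>120: print('candle',np.round(ce,1),a,np.round(onz(c,*ce,.042),4))
w=cap('wrist');w['wrist']=1;print(s['eef_pos'])
h=cv2.cvtColor(w['image'],cv2.COLOR_RGB2HSV).astype(int)
m=(h[...,0]<=18)&(h[...,0]>5)&(h[...,1]>180)&(h[...,2]>120)
for a,ce,mm,bb in blobs(m,200):
    ys,xs=np.nonzero(mm);P=np.array([onz(w,u,v,.025)[:2] for u,v in zip(xs,ys)])
    r=cv2.minAreaRect((P*1000).astype(np.float32));print(a,ce,bb,np.round(r[0],1),np.round(r[1],1),r[2])
```

```text
candle [193.7 212.3] 271 [0.583  0.3101 0.042 ]
candle [164.6 217.8] 281 [0.563  0.3989 0.042 ]
candle [158.8 248.5] 280 [0.4676 0.4105 0.042 ]
[ 0.4332148  -0.37360205  0.15983041]
1352 [284.03476331 198.27440828] [274 166  22  65] [ 432.8 -372.3] [19.4 62.8] 89.55726623535156
```

```bash
python3 go.py 0.45 0.42 0.18 0; python3 -c "
from board import *
c=cap('top');cv2.imwrite('pics/top6.png',cv2.resize(c['image'][140:310,130:470],None,fx=2.2,fy=2.2,interpolation=cv2.INTER_CUBIC)[:,:,::-1])"
```

```text
t 23.05 pos [ 0.4307 -0.3714  0.1553] yaw 0.02
rot first (tool vec deg) [ 0.03 -0.03  0.02] then delta [ 0.0193 -0.7914 -0.0247] delta w/o rot [ 0.0196 -0.7913 -0.0251]
```

View pics/top6.png

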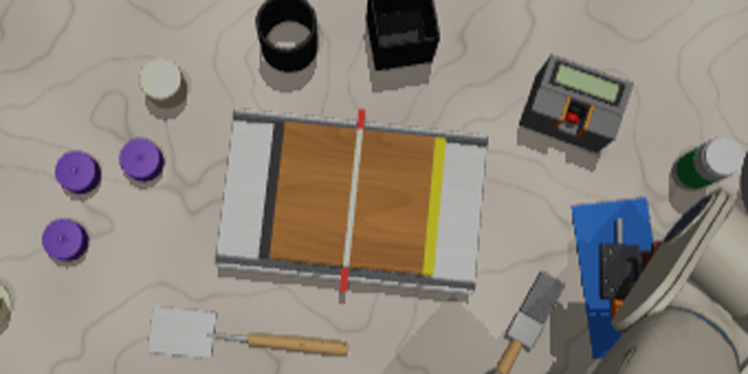

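Request:
tcp_steps:
  offsets:
    - [[0, 0, 0], [0, 0, 4.43]]
    - [[0.0083, -0.0576, 0], [0, 0, 0]]
    - [[0.0083, -0.0576, 0], [0, 0, 0]]
    - [[0.0083, -0.0576, 0], [0, 0, 0]]
    - [[0.0083, -0.0576, 0], [0, 0, 0]]

```text
time_s: 23.72
eef_pos: [0.4804, -0.1421, 0.153]
eef_rot: [[0.997, -0.077, -0.004], [-0.077, -0.997, 0.001], [-0.004, -0.001, -1.0]]
force: [1.4, 0.5, -0.1]
finger_gap: 0.0753
gripper_force: 0.0
```

Request:
tcp_steps:
  offsets:
    - [[0.0083, -0.0576, 0], [0, 0, 0]]
    - [[0.0083, -0.0576, 0], [0, 0, 0]]
    - [[0.0083, -0.0576, 0], [0, 0, 0]]
    - [[0.0083, -0.0576, 0], [0, 0, 0]]
    - [[0.0083, -0.0576, 0], [0, 0, 0]]

```text
time_s: 24.35
eef_pos: [0.5439, 0.1414, 0.1528]
eef_rot: [[0.997, -0.077, -0.004], [-0.077, -0.997, -0.001], [-0.004, 0.001, -1.0]]
force: [0.4, -0.2, 0.6]
finger_gap: 0.0751
gripper_force: 0.0
```

Request:
tcp_steps:
  offsets:
    - [[0.0083, -0.0576, 0], [0, 0, 0]]
    - [[0.0083, -0.0576, 0], [0, 0, 0]]
    - [[0.0000, -0.0576, 0], [0, 0, 0]]
    - [[0, 0, 0], [0, 0, 0]]
    - [[0, 0, 0], [0, 0, 0]]

```text
time_s: 24.98
eef_pos: [0.5735, 0.3099, 0.1528]
eef_rot: [[0.997, -0.076, -0.004], [-0.076, -0.997, -0.002], [-0.004, 0.002, -1.0]]
force: [0.8, 0.4, 0.1]
finger_gap: 0.0751
gripper_force: 0.0
```

Create cand.py:
```python
# candles by wrist and top view: centre of the upright disc's top
from meas import *
def run():
    s=read_state();R=np.array(s['eef_rot']);c=cap('wrist');c['wrist']=1
    h=cv2.cvtColor(c['image'],cv2.COLOR_RGB2HSV).astype(int)
    m=masks(c)['purple']
    for a,ce,mm,bb in blobs(m,250):
        # top face is the brighter part
        v=h[...,2][mm];t,_=cv2.threshold(v.astype(np.uint8),0,255,cv2.THRESH_OTSU)
        for nm,k in(('all',mm),('top',mm&(h[...,2]>t))):
            b=max(blobs(k,50),key=lambda q:q[0]);ys,xs=np.nonzero(b[2])
            P=np.array([onz(c,u,w,.042)[:2] for u,w in zip(xs,ys)]).astype(np.float32)
            (x,y),r=cv2.minEnclosingCircle(P);print('wrist',nm,a,np.round(ce),'circle',round(x,4),round(y,4),'r',round(r,4),'tool d',(R.T@(np.array([x,y,.01])-s['eef_pos'])).round(4))
    c=cap('top')
    for a,ce,m,bb in blobs(masks(c)['purple'],60):
        if 120<ce[0]<350: print('top',np.round(ce),a,np.round(onz(c,*ce,.042),4))
    print(s['time_s'],s['eef_pos'])
run()
```

```bash
python3 cand.py
```

```text
wrist all 3325 [282. 186.] circle 0.5906 0.3105 r 0.03 tool d [ 0.0174 -0.0023  0.1427]
wrist top 3325 [282. 186.] circle 0.5886 0.3111 r 0.0282 tool d [ 0.0155 -0.0028  0.1427]
wrist all 3081 [190. 214.] circle 0.5723 0.3966 r 0.0338 tool d [-0.0074 -0.0868  0.1426]
wrist top 3081 [190. 214.] circle 0.5681 0.4008 r 0.0281 tool d [-0.0119 -0.0906  0.1426]
wrist all 296 [213. 312.] circle 0.4671 0.396 r 0.0196 tool d [-0.1122 -0.0782  0.143 ]
wrist top 296 [213. 312.] circle 0.4609 0.399 r 0.0122 tool d [-0.1186 -0.0807  0.143 ]
24.975 [0.57352481 0.30986447 0.15280081]
```

Request:
tcp_steps:
  offsets:
    - [[0.015, -0.0026, 0.03], [0, 0, 0]]
    - [[0, 0, 0.055], [0, 0, 0]]
    - [[0, 0, 0.045], [0, 0, 0]]
    - [[0, 0, 0.012], [0, 0, 0]]
    - [[0, 0, 0], [0, 0, 0]]

```text
time_s: 25.7
eef_pos: [0.5902, 0.3113, 0.0132]
eef_rot: [[0.997, -0.078, -0.001], [-0.078, -0.997, -0.0], [-0.001, 0.0, -1.0]]
force: [0.4, 0.4, -0.3]
finger_gap: 0.0745
gripper_force: 0.0
```

Request:
tcp_steps:
  offsets:
    - [[0, 0, 0], [0, 0, 0]]
    - [[0, 0, 0], [0, 0, 0]]
    - [[0, 0, 0], [0, 0, 0]]
    - [[0, 0, 0], [0, 0, 0]]
  finger_gap: 0.03

```text
time_s: 26.2
eef_pos: [0.5912, 0.3126, 0.0151]
eef_rot: [[0.997, -0.077, 0.003], [-0.077, -0.997, 0.001], [0.002, -0.001, -1.0]]
force: [-0.4, -1.6, 7.0]
finger_gap: 0.0577
gripper_force: 30.0
```

```bash
python3 go.py 0.5886 0.3111 0.009 -4.43
```

```text
t 26.2 pos [0.5912 0.3126 0.0151] yaw -4.41
rot first (tool vec deg) [-0.07 -0.14  0.02] then delta [-0.0025  0.0017  0.0061] delta w/o rot [-0.0025  0.0017  0.0061]
```

Request:
tcp_steps:
  offsets:
    - [[0, 0, -0.02], [0, 0, 0]]
    - [[0, 0, -0.06], [0, 0, 0]]
    - [[0, 0, -0.06], [0, 0, 0]]
    - [[-0.011, 0.0542, 0], [0, 0, 0]]
    - [[-0.011, 0.0542, 0], [0, 0, 0]]

```text
time_s: 26.82
eef_pos: [0.5599, 0.2053, 0.1556]
eef_rot: [[0.997, -0.075, 0.003], [-0.075, -0.997, 0.001], [0.003, -0.001, -1.0]]
force: [0.4, -0.7, -2.3]
finger_gap: 0.0574
gripper_force: 30.0
```

Request:
tcp_steps:
  offsets:
    - [[-0.011, 0.0542, 0], [0, 0, 0]]
    - [[-0.011, 0.0542, 0], [0, 0, 0]]
    - [[-0.011, 0.0542, 0], [0, 0, 0]]
    - [[-0.011, 0.0542, 0], [0, 0, 0]]
    - [[-0.011, 0.0542, 0], [0, 0, 0]]

```text
time_s: 27.45
eef_pos: [0.4838, -0.0617, 0.1545]
eef_rot: [[0.997, -0.077, 0.002], [-0.077, -0.997, -0.0], [0.002, 0.0, -1.0]]
force: [0.2, -1.1, -1.2]
finger_gap: 0.058
gripper_force: 30.0
```

Request:
tcp_steps:
  offsets:
    - [[0, 0, 0], [0, 0, 0]]
    - [[0, 0, 0], [0, 0, 0]]

```text
time_s: 27.7
eef_pos: [0.4846, -0.0601, 0.1541]
eef_rot: [[0.997, -0.078, 0.002], [-0.078, -0.997, 0.0], [0.002, -0.0, -1.0]]
force: [0.5, -0.5, -2.1]
finger_gap: 0.0579
gripper_force: 30.0
```

```bash
python3 go.py 0.4835 -0.0605 0.0875 -4.43
python3 -c "
from look import *
c=cap('wrist','w7')"
```

```text
t 27.7 pos [ 0.4846 -0.0601  0.1541] yaw -4.46
rot first (tool vec deg) [-0.01 -0.09 -0.03] then delta [-0.001   0.0005  0.0666] delta w/o rot [-0.0011  0.0005  0.0666]
```

View pics/w7.png

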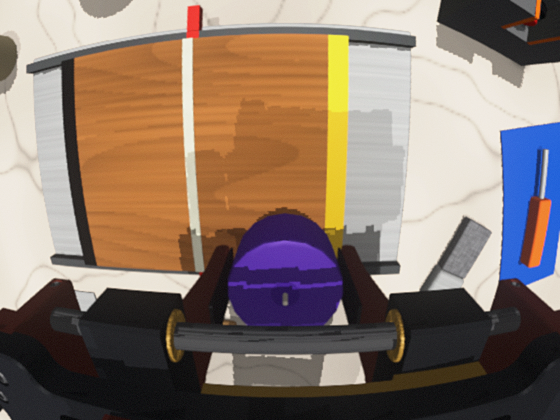

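The wrist view shows the candle upright between the fingers (≈285,280), over the near/yellow part of the board. I'm lowering it.

Request:
tcp_steps:
  offsets:
    - [[0, 0, 0.035], [0, 0, 0]]
    - [[0, 0, 0.02], [0, 0, 0]]
    - [[0, 0, 0.006], [0, 0, 0]]
    - [[0, 0, 0.003], [0, 0, 0]]
    - [[0, 0, 0], [0, 0, 0]]

```text
time_s: 28.38
eef_pos: [0.4847, -0.0599, 0.0897]
eef_rot: [[0.997, -0.076, 0.001], [-0.076, -0.997, -0.0], [0.001, 0.0, -1.0]]
force: [-0.2, -0.4, -1.2]
finger_gap: 0.0578
gripper_force: 30.0
```

Request:
tcp_steps:
  offsets:
    - [[0, 0, 0.0015], [0, 0, 0]]
    - [[0, 0, 0], [0, 0, 0]]

```text
time_s: 28.62
eef_pos: [0.4848, -0.0601, 0.0891]
eef_rot: [[0.997, -0.077, 0.002], [-0.077, -0.997, 0.0], [0.002, -0.0, -1.0]]
force: [-2.5, 1.4, 9.6]
finger_gap: 0.0574
gripper_force: 30.0
```

Request:
tcp_steps:
  offsets:
    - [[0, 0, 0.0015], [0, 0, 0]]
    - [[0, 0, 0], [0, 0, 0]]

```text
time_s: 28.88
eef_pos: [0.485, -0.0602, 0.0889]
eef_rot: [[0.997, -0.077, 0.002], [-0.077, -0.997, -0.0], [0.002, -0.0, -1.0]]
force: [-7.4, 2.3, 27.5]
finger_gap: 0.0576
gripper_force: 30.0
```

Request:
tcp_steps:
  offsets:
    - [[0, 0, -0.0025], [0, 0, 0]]
    - [[0, 0, 0], [0, 0, 0]]

```text
time_s: 29.12
eef_pos: [0.4846, -0.0603, 0.0892]
eef_rot: [[0.997, -0.077, 0.001], [-0.077, -0.997, -0.0], [0.001, 0.0, -1.0]]
force: [1.0, 0.6, -1.8]
finger_gap: 0.0576
gripper_force: 30.0
```

Request:
tcp_steps:
  offsets:
    - [[0, 0, 0], [0, 0, 0]]
    - [[0, 0, 0], [0, 0, 0]]
    - [[0, 0, 0], [0, 0, 0]]
  finger_gap: 0.075

```text
time_s: 29.5
eef_pos: [0.4841, -0.0602, 0.0885]
eef_rot: [[0.997, -0.077, -0.0], [-0.077, -0.997, 0.0], [-0.0, -0.0, -1.0]]
force: [-0.1, 0.4, -0.5]
finger_gap: 0.0748
gripper_force: 0.0
```

Request:
tcp_steps:
  offsets:
    - [[0, 0, -0.035], [0, 0, 0]]
    - [[0, 0, -0.035], [0, 0, 0]]
    - [[0, 0, 0], [0, 0, 0]]

```text
time_s: 29.88
eef_pos: [0.4859, -0.0605, 0.1608]
eef_rot: [[0.997, -0.077, 0.005], [-0.077, -0.997, -0.001], [0.005, 0.0, -1.0]]
force: [0.6, -0.3, -0.2]
finger_gap: 0.075
gripper_force: 0.0
```

```bash
python3 go.py 0.558 0.4008 0.155 -4.43
python3 cand.py
```

```text
t 29.875 pos [ 0.4859 -0.0605  0.1608] yaw -4.41
rot first (tool vec deg) [ 0.02 -0.28  0.02] then delta [ 0.0362 -0.4655  0.0058] delta w/o rot [ 0.0363 -0.4655  0.0058]
wrist all 5515 [285. 233.] circle 0.457 -0.0586 r 0.044 tool d [-0.0297  0.0003  0.1507]
wrist top 5515 [285. 233.] circle 0.4527 -0.0583 r 0.0381 tool d [-0.034   0.0003  0.1506]
top [164. 218.] 268 [0.5637 0.3995 0.042 ]
top [159. 248.] 278 [0.4678 0.4108 0.042 ]
29.875 [ 0.48592401 -0.06047643  0.16081336]
```

Candles 2 and 3 haven't been disturbed. Next I'm fetching candle 2.

Request:
tcp_steps:
  offsets:
    - [[0.0045, -0.0582, 0], [0, 0, 0]]
    - [[0.0045, -0.0582, 0], [0, 0, 0]]
    - [[0.0045, -0.0582, 0], [0, 0, 0]]
    - [[0.0045, -0.0582, 0], [0, 0, 0]]
    - [[0.0045, -0.0582, 0], [0, 0, 0]]

```text
time_s: 30.6
eef_pos: [0.5281, 0.2298, 0.1568]
eef_rot: [[0.997, -0.077, -0.003], [-0.077, -0.997, -0.001], [-0.002, 0.001, -1.0]]
force: [0.3, -0.7, 0.6]
finger_gap: 0.0753
gripper_force: 0.0
```

Request:
tcp_steps:
  offsets:
    - [[0.0045, -0.0582, 0], [0, 0, 0]]
    - [[0.0045, -0.0582, 0], [0, 0, 0]]
    - [[0.0045, -0.0582, 0], [0, 0, 0]]
    - [[0, 0, 0], [0, 0, 0]]
    - [[0, 0, 0], [0, 0, 0]]

```text
time_s: 31.22
eef_pos: [0.5547, 0.4003, 0.1566]
eef_rot: [[0.997, -0.076, -0.003], [-0.076, -0.997, -0.002], [-0.003, 0.002, -1.0]]
force: [-0.3, -0.1, -0.5]
finger_gap: 0.0753
gripper_force: 0.0
```

```bash
python3 cand.py; python3 chk.py
```

```text
wrist all 3218 [283. 187.] circle 0.5701 0.4004 r 0.0301 tool d [ 0.0157 -0.0016  0.1465]
wrist top 3218 [283. 187.] circle 0.568 0.4008 r 0.0281 tool d [ 0.0136 -0.0019  0.1465]
wrist all 2173 [279. 284.] circle 0.4726 0.4122 r 0.0292 tool d [-0.0823 -0.006   0.1468]
wrist top 2173 [279. 284.] circle 0.471 0.4124 r 0.0278 tool d [-0.084  -0.0061  0.1468]
top [313. 247.] 300 [ 0.4849 -0.0626  0.042 ]
31.225 [0.55467666 0.40029018 0.15658733]
line off -0.15545051438766352
tcp scale -0.008714359233450403 0.38923944188246395 0.15801544063626094
```

Request:
tcp_steps:
  offsets:
    - [[0.0125, -0.0018, 0.034], [0, 0, 0]]
    - [[0, 0, 0.055], [0, 0, 0]]
    - [[0, 0, 0.045], [0, 0, 0]]
    - [[0, 0, 0.011], [0, 0, 0]]
    - [[0, 0, 0], [0, 0, 0]]

```text
time_s: 32.0
eef_pos: [0.5687, 0.4014, 0.014]
eef_rot: [[0.997, -0.078, -0.0], [-0.078, -0.997, -0.0], [-0.0, 0.0, -1.0]]
force: [-0.0, -0.5, -0.2]
finger_gap: 0.0751
gripper_force: 0.0
```

Request:
tcp_steps:
  offsets:
    - [[0, 0, 0], [0, 0, 0]]
    - [[0, 0, 0], [0, 0, 0]]
    - [[0, 0, 0], [0, 0, 0]]
    - [[0, 0, 0], [0, 0, 0]]
  finger_gap: 0.03

```text
time_s: 32.5
eef_pos: [0.5695, 0.4027, 0.0157]
eef_rot: [[0.997, -0.077, 0.002], [-0.077, -0.997, 0.001], [0.002, -0.002, -1.0]]
force: [-1.2, -1.8, 7.3]
finger_gap: 0.0577
gripper_force: 30.0
```

Request:
tcp_steps:
  offsets:
    - [[0, 0, -0.02], [0, 0, 0]]
    - [[0, 0, -0.06], [0, 0, 0]]
    - [[0, 0, -0.06], [0, 0, 0]]
    - [[0, 0, 0], [0, 0, 0]]

```text
time_s: 33.0
eef_pos: [0.5716, 0.4044, 0.1613]
eef_rot: [[0.997, -0.077, 0.01], [-0.077, -0.997, 0.007], [0.009, -0.007, -1.0]]
force: [0.7, 0.3, -2.1]
finger_gap: 0.0576
gripper_force: 30.0
```

```bash
python3 go.py 0.5791 0.0074 0.155 -4.43
```

```text
t 33.0 pos [0.5716 0.4044 0.1613] yaw -4.41
rot first (tool vec deg) [-0.42 -0.52  0.02] then delta [0.0381 0.3952 0.0063] delta w/o rot [0.0379 0.3953 0.0037]
```

Request:
tcp_steps:
  offsets:
    - [[0.0054, 0.0565, 0], [0, 0, 0]]
    - [[0.0054, 0.0565, 0], [0, 0, 0]]
    - [[0.0054, 0.0565, 0], [0, 0, 0]]
    - [[0.0054, 0.0565, 0], [0, 0, 0]]
    - [[0.0054, 0.0565, 0], [0, 0, 0]]

```text
time_s: 33.62
eef_pos: [0.5729, 0.1166, 0.1535]
eef_rot: [[0.997, -0.077, -0.001], [-0.077, -0.997, -0.0], [-0.001, 0.0, -1.0]]
force: [0.9, -0.2, -0.4]
finger_gap: 0.0575
gripper_force: 30.0
```

Request:
tcp_steps:
  offsets:
    - [[0.0054, 0.0565, 0], [0, 0, 0]]
    - [[0.0054, 0.0565, 0], [0, 0, 0]]
    - [[0, 0, 0], [0, 0, 0]]
    - [[0, 0, 0], [0, 0, 0]]

```text
time_s: 34.12
eef_pos: [0.5753, 0.005, 0.1535]
eef_rot: [[0.997, -0.078, -0.001], [-0.078, -0.997, 0.0], [-0.001, -0.0, -1.0]]
force: [-0.8, 1.6, -1.5]
finger_gap: 0.0571
gripper_force: 30.0
```

```bash
python3 go.py 0.5791 0.0074 0.091 -4.43
```

Run:
```python
from look import *
c=cap('wrist','w8')
```

```text
t 34.125 pos [0.5753 0.005  0.1535] yaw -4.46
rot first (tool vec deg) [-0.02  0.04 -0.03] then delta [ 0.0036 -0.0027  0.0625] delta w/o rot [ 0.0036 -0.0027  0.0625]
```

View pics/w8.png

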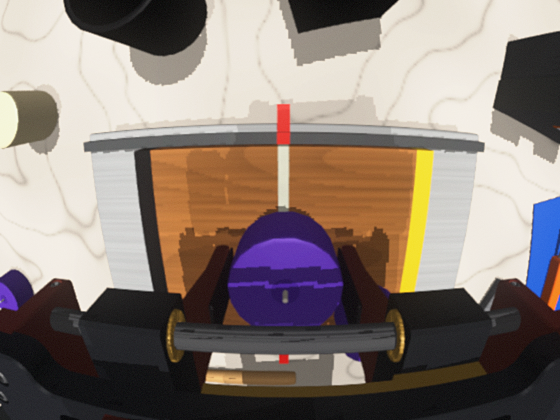

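The candle is upright over the centre line, and the white line points straight at the red tab (col 283). I'm lowering it.

Request:
tcp_steps:
  offsets:
    - [[0.003, -0.0025, 0.035], [0, 0, 0]]
    - [[0, 0, 0.02], [0, 0, 0]]
    - [[0, 0, 0.005], [0, 0, 0]]
    - [[0, 0, 0.002], [0, 0, 0]]
    - [[0, 0, 0], [0, 0, 0]]

```text
time_s: 34.8
eef_pos: [0.5794, 0.0075, 0.0924]
eef_rot: [[0.997, -0.076, 0.001], [-0.076, -0.997, 0.0], [0.001, -0.0, -1.0]]
force: [0.2, 1.2, -1.1]
finger_gap: 0.0577
gripper_force: 30.0
```

Request:
tcp_steps:
  offsets:
    - [[0, 0, 0.001], [0, 0, 0]]
    - [[0, 0, 0], [0, 0, 0]]

```text
time_s: 35.05
eef_pos: [0.5791, 0.007, 0.0911]
eef_rot: [[0.997, -0.077, 0.001], [-0.077, -0.997, -0.0], [0.001, -0.0, -1.0]]
force: [-0.1, -0.1, -0.7]
finger_gap: 0.0574
gripper_force: 30.0
```

Request:
tcp_steps:
  offsets:
    - [[0, 0, 0.001], [0, 0, 0]]
    - [[0, 0, 0], [0, 0, 0]]

```text
time_s: 35.3
eef_pos: [0.579, 0.007, 0.0898]
eef_rot: [[0.997, -0.077, 0.0], [-0.077, -0.997, -0.0], [0.0, -0.0, -1.0]]
force: [0.1, -0.4, 0.1]
finger_gap: 0.0575
gripper_force: 30.0
```

Request:
tcp_steps:
  offsets:
    - [[0, 0, 0.001], [0, 0, 0]]
    - [[0, 0, 0], [0, 0, 0]]

```text
time_s: 35.55
eef_pos: [0.579, 0.007, 0.0897]
eef_rot: [[0.997, -0.077, 0.0], [-0.077, -0.997, -0.0], [0.0, -0.0, -1.0]]
force: [-4.1, -1.0, 9.7]
finger_gap: 0.0579
gripper_force: 30.0
```

Request:
tcp_steps:
  offsets:
    - [[0, 0, 0], [0, 0, 0]]
    - [[0, 0, 0], [0, 0, 0]]
    - [[0, 0, 0], [0, 0, 0]]
  finger_gap: 0.075

```text
time_s: 35.92
eef_pos: [0.5789, 0.0071, 0.0885]
eef_rot: [[0.997, -0.077, -0.0], [-0.077, -0.997, 0.0], [-0.0, -0.0, -1.0]]
force: [0.3, -0.6, 0.3]
finger_gap: 0.0748
gripper_force: 0.0
```

Request:
tcp_steps:
  offsets:
    - [[0, 0, -0.035], [0, 0, 0]]
    - [[0, 0, -0.035], [0, 0, 0]]
    - [[0, 0, 0], [0, 0, 0]]

```text
time_s: 36.3
eef_pos: [0.5808, 0.0071, 0.1612]
eef_rot: [[0.997, -0.077, 0.005], [-0.077, -0.997, -0.0], [0.005, -0.0, -1.0]]
force: [0.2, 0.7, -0.0]
finger_gap: 0.0752
gripper_force: 0.0
```

```bash
python3 go.py 0.461 0.4124 0.155 -4.43
python3 cand.py
```

```text
t 36.3 pos [0.5808 0.0071 0.1612] yaw -4.41
rot first (tool vec deg) [-0.02 -0.29  0.02] then delta [-0.1507 -0.3948  0.0062] delta w/o rot [-0.1506 -0.3949  0.0055]
wrist all 5539 [285. 231.] circle 0.553 0.0085 r 0.0441 tool d [-0.0286  0.0008  0.151 ]
wrist top 5539 [285. 231.] circle 0.5483 0.009 r 0.0377 tool d [-0.0333  0.0007  0.151 ]
wrist all 976 [ 16. 291.] circle 0.4808 0.3887 r 0.0525 tool d [-0.1298 -0.3727  0.1506]
wrist top 976 [ 16. 291.] circle 0.4719 0.4121 r 0.0277 tool d [-0.1405 -0.3954  0.1506]
wrist all 693 [350. 311.] circle 0.4597 -0.0576 r 0.0248 tool d [-0.1165  0.0739  0.1505]Traceback (most recent call last):
  File "cand.py", line 18, in <module>
    run()
    ~~~^^
  File "cand.py", line 11, in run
    b=max(blobs(k,50),key=lambda q:q[0]);ys,xs=np.nonzero(b[2])
ValueError: max() iterable argument is empty
```

Request:
tcp_steps:
  offsets:
    - [[-0.0188, -0.0494, 0], [0, 0, 0]]
    - [[-0.0188, -0.0494, 0], [0, 0, 0]]
    - [[-0.0188, -0.0494, 0], [0, 0, 0]]
    - [[-0.0188, -0.0494, 0], [0, 0, 0]]
    - [[-0.0188, -0.0494, 0], [0, 0, 0]]

```text
time_s: 36.98
eef_pos: [0.5026, 0.2617, 0.157]
eef_rot: [[0.997, -0.077, -0.002], [-0.077, -0.997, -0.001], [-0.002, 0.001, -1.0]]
force: [0.3, 1.1, -0.2]
finger_gap: 0.0747
gripper_force: 0.0
```

Request:
tcp_steps:
  offsets:
    - [[-0.0188, -0.0494, 0], [0, 0, 0]]
    - [[-0.0188, -0.0494, 0], [0, 0, 0]]
    - [[-0.0188, -0.0494, 0], [0, 0, 0]]
    - [[0, 0, 0], [0, 0, 0]]
    - [[0, 0, 0], [0, 0, 0]]

```text
time_s: 37.6
eef_pos: [0.4586, 0.4117, 0.1572]
eef_rot: [[0.997, -0.076, -0.002], [-0.076, -0.997, -0.002], [-0.002, 0.002, -1.0]]
force: [0.1, -0.6, -0.6]
finger_gap: 0.075
gripper_force: 0.0
```

```bash
python3 cand.py; python3 chk.py
```

```text
wrist all 3215 [283. 188.] circle 0.4734 0.4126 r 0.03 tool d [ 0.015  -0.0023  0.1471]
wrist top 3215 [283. 188.] circle 0.4715 0.4125 r 0.0281 tool d [ 0.0131 -0.0021  0.1471]
top [291. 215.] 299 [0.5846 0.0078 0.042 ]
top [313. 247.] 298 [ 0.4849 -0.0625  0.042 ]
37.6 [0.45858222 0.41174071 0.15717126]
line off -0.19758798166691016
tcp scale -0.1052943644249213 0.39342703460970707 0.1581334472813165
```

Request:
tcp_steps:
  offsets:
    - [[0.012, -0.002, 0.034], [0, 0, 0]]
    - [[0, 0, 0.055], [0, 0, 0]]
    - [[0, 0, 0.045], [0, 0, 0]]
    - [[0, 0, 0.011], [0, 0, 0]]
    - [[0, 0, 0], [0, 0, 0]]

```text
time_s: 38.38
eef_pos: [0.4719, 0.4132, 0.0138]
eef_rot: [[0.997, -0.078, -0.0], [-0.078, -0.997, -0.0], [-0.0, 0.0, -1.0]]
force: [0.6, 0.5, -0.5]
finger_gap: 0.0749
gripper_force: 0.0
```

Request:
tcp_steps:
  offsets:
    - [[0, 0, 0], [0, 0, 0]]
    - [[0, 0, 0], [0, 0, 0]]
    - [[0, 0, 0], [0, 0, 0]]
    - [[0, 0, 0], [0, 0, 0]]
  finger_gap: 0.03

```text
time_s: 38.88
eef_pos: [0.4724, 0.4144, 0.0155]
eef_rot: [[0.997, -0.077, 0.002], [-0.077, -0.997, 0.001], [0.002, -0.002, -1.0]]
force: [-0.4, -2.1, 6.7]
finger_gap: 0.0574
gripper_force: 30.0
```

Request:
tcp_steps:
  offsets:
    - [[0, 0, -0.02], [0, 0, 0]]
    - [[0, 0, -0.06], [0, 0, 0]]
    - [[0, 0, -0.06], [0, 0, 0]]
    - [[0, 0, 0], [0, 0, 0]]

```text
time_s: 39.38
eef_pos: [0.4742, 0.4163, 0.1605]
eef_rot: [[0.997, -0.077, 0.009], [-0.077, -0.997, 0.007], [0.008, -0.008, -1.0]]
force: [-0.1, 1.0, -2.1]
finger_gap: 0.0576
gripper_force: 30.0
```

```bash
python3 go.py 0.4951 0.0891 0.155 -4.43
```

```text
t 39.375 pos [0.4742 0.4163 0.1605] yaw -4.41
rot first (tool vec deg) [-0.45 -0.45  0.03] then delta [0.0461 0.3246 0.0055] delta w/o rot [0.0459 0.3246 0.0033]
```

Request:
tcp_steps:
  offsets:
    - [[0.0077, 0.0539, 0], [0, 0, 0]]
    - [[0.0077, 0.0539, 0], [0, 0, 0]]
    - [[0.0077, 0.0539, 0], [0, 0, 0]]
    - [[0.0077, 0.0539, 0], [0, 0, 0]]
    - [[0.0077, 0.0539, 0], [0, 0, 0]]

```text
time_s: 40.0
eef_pos: [0.4883, 0.1404, 0.1534]
eef_rot: [[0.997, -0.077, -0.001], [-0.077, -0.997, -0.0], [-0.001, 0.0, -1.0]]
force: [1.4, -0.5, -1.0]
finger_gap: 0.0574
gripper_force: 30.0
```

Request:
tcp_steps:
  offsets:
    - [[0.0077, 0.0539, 0], [0, 0, 0]]
    - [[0, 0, 0], [0, 0, 0]]
    - [[0, 0, 0], [0, 0, 0]]

```text
time_s: 40.38
eef_pos: [0.4923, 0.0879, 0.1535]
eef_rot: [[0.997, -0.078, -0.0], [-0.078, -0.997, 0.0], [-0.001, -0.0, -1.0]]
force: [0.1, -0.2, -1.5]
finger_gap: 0.0577
gripper_force: 30.0
```

```bash
python3 go.py 0.4951 0.0891 0.0925 -4.43
python3 cand.py
```

```text
t 40.375 pos [0.4923 0.0879 0.1535] yaw -4.47
rot first (tool vec deg) [-0.01  0.03 -0.04] then delta [ 0.0027 -0.0015  0.061 ] delta w/o rot [ 0.0027 -0.0014  0.061 ]
wrist all 6265 [395. 102.] circle 0.5785 -0.0153 r 0.0435 tool d [0.094  0.0962 0.1435]
wrist top 6265 [395. 102.] circle 0.5784 -0.0203 r 0.0387 tool d [0.0943 0.1011 0.1435]
wrist all 4689 [469. 225.] circle 0.4544 -0.0991 r 0.0546 tool d [-0.0232  0.1894  0.1435]
wrist top 4689 [469. 225.] circle 0.4472 -0.1127 r 0.039 tool d [-0.0293  0.2035  0.1435]
wrist all 10668 [285. 272.] circle 0.4202 0.0926 r 0.0677 tool d [-0.0722  0.0009  0.1436]
wrist top 10668 [285. 272.] circle 0.4319 0.0928 r 0.0503 tool d [-0.0606 -0.0002  0.1436]
top [292. 214.] 269 [0.5854 0.0054 0.042 ]
top [313. 247.] 302 [ 0.4848 -0.0626  0.042 ]
40.375 [0.49232943 0.08785189 0.15352574]
```

Request:
tcp_steps:
  offsets:
    - [[0.002, -0.0013, 0.035], [0, 0, 0]]
    - [[0, 0, 0.02], [0, 0, 0]]
    - [[0, 0, 0.006], [0, 0, 0]]
    - [[0, 0, 0.002], [0, 0, 0]]
    - [[0, 0, 0], [0, 0, 0]]

```text
time_s: 41.1
eef_pos: [0.4952, 0.0893, 0.0912]
eef_rot: [[0.997, -0.076, 0.001], [-0.076, -0.997, 0.0], [0.001, -0.0, -1.0]]
force: [-0.5, -0.3, -0.7]
finger_gap: 0.0576
gripper_force: 30.0
```

Request:
tcp_steps:
  offsets:
    - [[0, 0, 0.001], [0, 0, 0]]
    - [[0, 0, 0], [0, 0, 0]]

```text
time_s: 41.35
eef_pos: [0.495, 0.0889, 0.0901]
eef_rot: [[0.997, -0.077, 0.001], [-0.077, -0.997, 0.0], [0.001, -0.0, -1.0]]
force: [0.4, 0.1, -0.6]
finger_gap: 0.0575
gripper_force: 30.0
```

Request:
tcp_steps:
  offsets:
    - [[0, 0, 0.0008], [0, 0, 0]]
    - [[0, 0, 0], [0, 0, 0]]

```text
time_s: 41.6
eef_pos: [0.495, 0.0889, 0.0895]
eef_rot: [[0.997, -0.077, 0.001], [-0.077, -0.997, 0.0], [0.001, -0.0, -1.0]]
force: [-1.5, 0.0, 5.5]
finger_gap: 0.0577
gripper_force: 30.0
```

Request:
tcp_steps:
  offsets:
    - [[0, 0, 0], [0, 0, 0]]
    - [[0, 0, 0], [0, 0, 0]]
    - [[0, 0, 0], [0, 0, 0]]
  finger_gap: 0.075

```text
time_s: 41.98
eef_pos: [0.4948, 0.0889, 0.0889]
eef_rot: [[0.997, -0.077, -0.0], [-0.077, -0.997, 0.0], [-0.0, -0.0, -1.0]]
force: [-0.2, 0.2, 0.1]
finger_gap: 0.0749
gripper_force: 0.0
```

Request:
tcp_steps:
  offsets:
    - [[0, 0, -0.035], [0, 0, 0]]
    - [[0, 0, -0.045], [0, 0, 0]]
    - [[0, 0, 0], [0, 0, -4.43]]
    - [[0, 0, 0], [0, 0, 0]]

```text
time_s: 42.48
eef_pos: [0.4948, 0.089, 0.1692]
eef_rot: [[1.0, -0.0, 0.001], [-0.0, -1.0, 0.0], [0.001, -0.0, -1.0]]
force: [-0.3, 0.7, 0.3]
finger_gap: 0.0753
gripper_force: 0.0
```

```bash
python3 go.py 0.405 -0.372 0.166 0
```

```text
t 42.475 pos [0.4948 0.089  0.1692] yaw -0.02
rot first (tool vec deg) [-0.01 -0.04 -0.02] then delta [-0.0898  0.461   0.0032] delta w/o rot [-0.0897  0.461   0.0031]
```

Request:
tcp_steps:
  offsets:
    - [[-0.0112, 0.0576, 0], [0, 0, 0]]
    - [[-0.0112, 0.0576, 0], [0, 0, 0]]
    - [[-0.0112, 0.0576, 0], [0, 0, 0]]
    - [[-0.0112, 0.0576, 0], [0, 0, 0]]
    - [[-0.0112, 0.0576, 0], [0, 0, 0]]
  finger_gap: 0.05

```text
time_s: 43.1
eef_pos: [0.4378, -0.2007, 0.1682]
eef_rot: [[1.0, -0.002, -0.001], [-0.002, -1.0, 0.001], [-0.001, -0.001, -1.0]]
force: [0.8, 0.1, 0.2]
finger_gap: 0.0501
gripper_force: 0.0
```

Request:
tcp_steps:
  offsets:
    - [[-0.0112, 0.0576, 0], [0, 0, 0]]
    - [[-0.0112, 0.0576, 0], [0, 0, 0]]
    - [[-0.0112, 0.0576, 0], [0, 0, 0]]
    - [[0, 0, 0], [0, 0, 0]]
    - [[0, 0, 0], [0, 0, 0]]

```text
time_s: 43.72
eef_pos: [0.4046, -0.3711, 0.1679]
eef_rot: [[1.0, -0.002, -0.002], [-0.002, -1.0, 0.002], [-0.002, -0.002, -1.0]]
force: [-0.6, 0.7, 0.5]
finger_gap: 0.0499
gripper_force: 0.0
```

Create sty.py:
```python
from meas import *
s=read_state();w=cap('wrist');w['wrist']=1;print(s['eef_pos'])
h=cv2.cvtColor(w['image'],cv2.COLOR_RGB2HSV).astype(int)
def rect(m,z):
    for a,ce,mm,bb in blobs(m,200):
        ys,xs=np.nonzero(mm);P=np.array([onz(w,u,v,z)[:2] for u,v in zip(xs,ys)])
        r=cv2.minAreaRect((P*1000).astype(np.float32));print(a,ce,bb,np.round(r[0],1),np.round(r[1],1),round(r[2],2))
rect((h[...,0]<=18)&(h[...,0]>5)&(h[...,1]>180)&(h[...,2]>120),.025)
print('mat');rect((h[...,0]>100)&(h[...,0]<120)&(h[...,1]>150)&(h[...,2]>40),.003)
```

```bash
python3 sty.py; python3 chk.py; python3 -c "
from look import *
c=cap('top');cv2.imwrite('pics/top9.png',cv2.resize(c['image'][140:310,130:470],None,fx=2.2,fy=2.2,interpolation=cv2.INTER_CUBIC)[:,:,::-1])"
```

```text
[ 0.40456698 -0.371134    0.16788989]
1859 [286.01022055 180.00161377] [276 136  21  89] [ 419.5 -372.1] [20.  87.3] 89.99
mat
18729 [288.76640504 146.95210636] [221  44 130 215] [ 441.4 -375.5] [218.7 108.8] 7.85
line off -0.15545051438766352
tcp scale -0.09922255551859258 -0.3900514415719667 0.16830816137005528
```

View pics/top9.png

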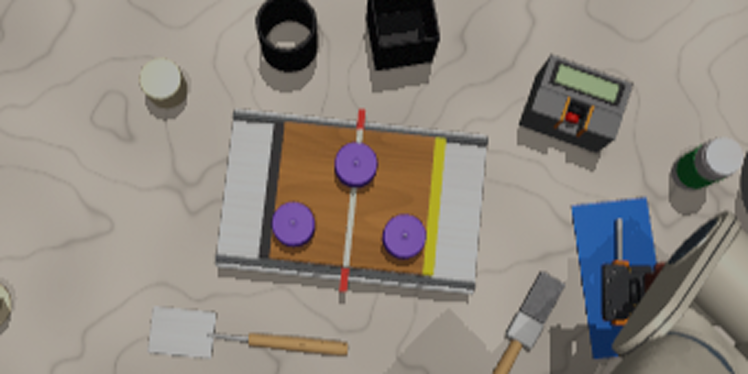

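All three candles stand on the board at crop (355,163), (293,223) and (404,235), and the white line still meets both red tabs. Now I'm fetching the stylus for the second press.

Request:
tcp_steps:
  offsets:
    - [[0.024, 0.0007, 0.022], [0, 0, 0]]
    - [[0, 0, 0.055], [0, 0, 0]]
    - [[0, 0, 0.055], [0, 0, 0]]
    - [[0, 0, 0.02], [0, 0, 0]]
    - [[0, 0, 0.0085], [0, 0, 0]]

```text
time_s: 44.5
eef_pos: [0.4295, -0.3719, 0.008]
eef_rot: [[1.0, 0.001, -0.001], [0.001, -1.0, 0.001], [-0.001, -0.001, -1.0]]
force: [0.4, -0.1, -0.1]
finger_gap: 0.05
gripper_force: 0.0
```

Request:
tcp_steps:
  offsets:
    - [[0, 0, 0], [0, 0, 0]]
    - [[0, 0, 0], [0, 0, 0]]
    - [[0, 0, 0], [0, 0, 0]]
    - [[0, 0, 0], [0, 0, 0]]
  finger_gap: 0

```text
time_s: 45.0
eef_pos: [0.4299, -0.3732, 0.0096]
eef_rot: [[1.0, -0.0, 0.001], [-0.0, -1.0, -0.001], [0.001, 0.001, -1.0]]
force: [-0.5, 0.9, 6.7]
finger_gap: 0.0218
gripper_force: 30.0
```

Request:
tcp_steps:
  offsets:
    - [[0, 0, -0.02], [0, 0, 0]]
    - [[0, 0, -0.05], [0, 0, 0]]
    - [[0, 0, -0.04], [0, 0, 0]]
    - [[0, 0, 0], [0, 0, 9]]
    - [[0, 0, 0], [0, 0, 9]]

```text
time_s: 45.62
eef_pos: [0.4296, -0.373, 0.1206]
eef_rot: [[0.95, -0.314, 0.002], [-0.314, -0.95, -0.002], [0.002, 0.001, -1.0]]
force: [-0.3, -0.1, -0.9]
finger_gap: 0.0219
gripper_force: 30.0
```

```bash
python3 go.py 0.5176 -0.2491 0.12 -18
```

```text
t 45.625 pos [ 0.4296 -0.373   0.1206] yaw -18.29
rot first (tool vec deg) [ 0.06 -0.14 -0.29] then delta [ 0.0454 -0.145   0.0006] delta w/o rot [ 0.0446 -0.1452  0.0006]
```

Request:
tcp_steps:
  offsets:
    - [[0.0148, -0.0485, 0], [0, 0, 0]]
    - [[0.0148, -0.0485, 0], [0, 0, 0]]
    - [[0.0148, -0.0485, 0], [0, 0, 0]]
    - [[0, 0, 0], [0, 0, 0]]
    - [[0, 0, 0], [0, 0, 0]]

```text
time_s: 46.25
eef_pos: [0.5163, -0.2481, 0.1191]
eef_rot: [[0.951, -0.308, 0.0], [-0.308, -0.951, -0.0], [0.0, 0.0, -1.0]]
force: [-0.7, -0.5, -1.0]
finger_gap: 0.0215
gripper_force: 30.0
```

Run:
```python
from meas import *
s=read_state();R=np.array(s['eef_rot']);c=cap('wrist','w10');c['wrist']=1
im=c['image'].astype(int)
# rod: grey column near centre; find tip row
g=im[60:210,278:294].mean(2)
for v in range(70,110,3): print(v,im[v,276:298].mean(1).round().astype(int))
m=masks(c)['red']
for a,ce,mm,bb in blobs(m,30): print('red',a,ce,bb)
print(s['eef_pos'],s['finger_gap'],s['gripper_force'])
```

```bash
python3 go.py 0.6365 -0.2877 0.067 -18
```

```text
70 [120 126 122 123 123 126 123 124 123 126 127 122 125 122 125 123 121 122
 122 125 124 120]
73 [132 130 124 121 122 121 121 129 135 127 122 122 124 120 126 129 132 126
 121 122 121 120]
76 [212 212 208 198 203 209 213 211 212 202 200 201 206 211 210 212 210 199
 197 199 207 210]
79 [212 211 209 211 209 210 210 210 209 209 208 210 210 211 213 211 210 209
 207 207 210 209]
82 [212 211 211 214 212 211 211 213 212 206 192 184 186 187 184 183 182 181
 192 203 210 212]
85 [214 214 216 213 215 213 212 214 206 193 184 184 185 184 185 184 181 187
 201 210 209 210]
88 [199 149 135 151 166 175 188 202 220 229 215 189 178 168 156 143 124 126
 177 198 209 212]
91 [198 141 130 153 165 177 187 203 222 228 217 194 178 167 158 143 118 129
 202 218 215 213]
94 [192 141 132 152 168 178 186 204 220 227 214 189 178 166 155 143 119 122
 181 212 215 215]
97 [168 128 132 150 166 176 186 201 220 227 214 189 177 166 154 145 123 127
 178 194 209 212]
100 [169 138 132 155 165 176 187 203 217 226 214 192 176 167 157 142 119 128
 178 189 187 184]
103 [172 139 132 153 167 178 186 201 218 226 213 193 177 165 157 145 121 129
 174 190 187 188]
106 [163 133 133 151 170 175 187 201 217 225 212 191 179 168 156 142 120 129
 178 190 188 186]
109 [158 129 132 154 168 176 184 204 219 224 211 190 175 167 156 142 122 128
 175 191 188 189]
red 439 [282.93849658  10.39179954] [268   2  31  17]
[ 0.51626836 -0.24807375  0.1191128 ] 0.021490296090603624 29.998918175697327
t 46.3 pos [ 0.516  -0.2486  0.119 ] yaw -18.0
rot first (tool vec deg) [ 0.02 -0.02 -0.  ] then delta [ 0.1267 -0.      0.052 ] delta w/o rot [ 0.1267 -0.      0.052 ]
```

View pics/w10.png

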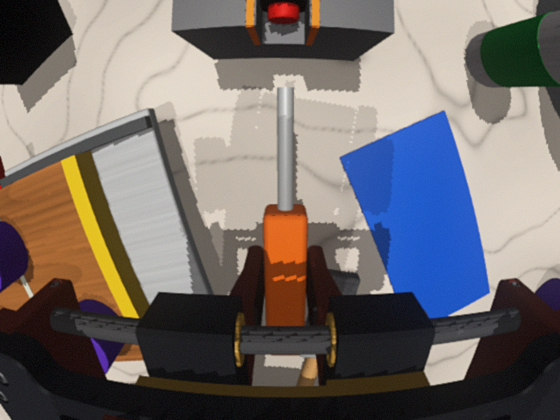

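This is the same picture as before the first press: tip at (285,87), button at (283,10). I'm repeating that press.

Request:
tcp_steps:
  offsets:
    - [[0, -0.0009, 0.026], [0, 0, 0]]
    - [[0, 0, 0.026], [0, 0, 0]]
    - [[0.015, 0, 0], [0, 0, 0]]
    - [[0.015, 0, 0], [0, 0, 0]]
    - [[0, 0, 0], [0, 0, 0]]

```text
time_s: 46.92
eef_pos: [0.5477, -0.2578, 0.0678]
eef_rot: [[0.951, -0.309, 0.003], [-0.309, -0.951, -0.002], [0.004, 0.001, -1.0]]
force: [0.3, 0.6, -1.0]
finger_gap: 0.0217
gripper_force: 30.0
```

Request:
tcp_steps:
  offsets:
    - [[0.005, 0, 0], [0, 0, 0]]
    - [[0.005, 0, 0], [0, 0, 0]]
    - [[0.004, 0, 0], [0, 0, 0]]
    - [[0, 0, 0], [0, 0, 0]]

```text
time_s: 47.42
eef_pos: [0.5589, -0.2607, 0.0664]
eef_rot: [[0.951, -0.309, 0.0], [-0.309, -0.951, -0.0], [0.0, 0.0, -1.0]]
force: [0.2, 0.5, -1.4]
finger_gap: 0.0216
gripper_force: 30.0
```

```bash
python3 go.py 0.6365 -0.2877 0.067 -18
```

```text
t 47.425 pos [ 0.5589 -0.2607  0.0664] yaw -17.97
rot first (tool vec deg) [ 0.   -0.01  0.03] then delta [ 0.0822  0.0017 -0.0006] delta w/o rot [ 0.0822  0.0017 -0.0006]
```

Request:
tcp_steps:
  offsets:
    - [[0.003, 0, 0], [0, 0, 0]]
    - [[0.002, 0, 0], [0, 0, 0]]
    - [[0, 0, 0], [0, 0, 0]]

```text
time_s: 47.8
eef_pos: [0.5629, -0.262, 0.0662]
eef_rot: [[0.951, -0.309, -0.001], [-0.309, -0.951, 0.0], [-0.001, -0.0, -1.0]]
force: [-2.1, -0.1, -0.6]
finger_gap: 0.0216
gripper_force: 30.0
```

Request:
tcp_steps:
  offsets:
    - [[0.0025, 0, 0], [0, 0, 0]]
    - [[0.0025, 0, 0], [0, 0, 0]]
    - [[0.002, 0, 0], [0, 0, 0]]
    - [[0, 0, 0], [0, 0, 0]]

```text
time_s: 48.3
eef_pos: [0.5675, -0.2634, 0.0655]
eef_rot: [[0.951, -0.309, -0.005], [-0.309, -0.951, 0.002], [-0.006, -0.0, -1.0]]
force: [-9.2, 2.2, 3.0]
finger_gap: 0.0216
gripper_force: 30.0
```

Request:
tcp_steps:
  offsets:
    - [[0, 0, 0], [0, 0, 0]]
    - [[0, 0, 0], [0, 0, 0]]
    - [[0, 0, 0], [0, 0, 0]]
    - [[0, 0, 0], [0, 0, 0]]

```text
time_s: 48.8
eef_pos: [0.5675, -0.2634, 0.0656]
eef_rot: [[0.951, -0.309, -0.005], [-0.309, -0.951, 0.002], [-0.006, -0.001, -1.0]]
force: [-9.2, 2.4, 3.3]
finger_gap: 0.0218
gripper_force: 30.0
```

Request:
tcp_steps:
  offsets:
    - [[-0.006, 0, 0], [0, 0, 0]]
    - [[-0.025, 0, 0], [0, 0, 0]]
    - [[-0.03, 0, 0], [0, 0, 0]]
    - [[0, 0, -0.05], [0, 0, 0]]
    - [[0, 0, 0], [0, 0, 0]]

```text
time_s: 49.42
eef_pos: [0.5151, -0.2471, 0.12]
eef_rot: [[0.951, -0.309, 0.008], [-0.309, -0.951, -0.004], [0.009, 0.001, -1.0]]
force: [0.2, -0.0, 0.4]
finger_gap: 0.0214
gripper_force: 30.0
```

```bash
python3 go.py 0.436 -0.3755 0.12 0
```

```text
t 49.425 pos [ 0.5151 -0.2471  0.12  ] yaw -17.99
rot first (tool vec deg) [  0.15  -0.49 -17.99] then delta [-0.0791  0.1284  0.    ] delta w/o rot [-3.560e-02  1.466e-01 -1.000e-04]
```

Request:
tcp_steps:
  offsets:
    - [[-0.0115, 0.0488, 0], [0, 0, 0]]
    - [[-0.0115, 0.0488, 0], [0, 0, 0]]
    - [[-0.0115, 0.0488, 0], [0, 0, 0]]
    - [[0, 0, 0], [0, 0, -9]]
    - [[0, 0, 0], [0, 0, -9]]

```text
time_s: 50.05
eef_pos: [0.4339, -0.3752, 0.1158]
eef_rot: [[1.0, 0.004, 0.001], [0.004, -1.0, -0.001], [0.001, 0.001, -1.0]]
force: [0.4, -0.5, -1.2]
finger_gap: 0.0216
gripper_force: 30.0
```

Request:
tcp_steps:
  offsets:
    - [[0, 0, 0.05], [0, 0, 0]]
    - [[0, 0, 0.04], [0, 0, 0]]
    - [[0, 0, 0.015], [0, 0, 0]]
    - [[0, 0, 0.004], [0, 0, 0]]
    - [[0, 0, 0], [0, 0, 0]]

```text
time_s: 50.68
eef_pos: [0.4346, -0.3745, 0.0082]
eef_rot: [[1.0, 0.0, 0.001], [0.0, -1.0, -0.001], [0.001, 0.001, -1.0]]
force: [-0.7, -0.5, 1.5]
finger_gap: 0.0217
gripper_force: 30.0
```

Request:
tcp_steps:
  offsets:
    - [[0, 0, 0.0006], [0, 0, 0]]
    - [[0, 0, 0], [0, 0, 0]]

```text
time_s: 50.92
eef_pos: [0.4347, -0.3747, 0.008]
eef_rot: [[1.0, 0.0, 0.001], [0.0, -1.0, -0.001], [0.001, 0.001, -1.0]]
force: [-1.5, 2.9, 9.0]
finger_gap: 0.022
gripper_force: 30.0
```

Request:
tcp_steps:
  offsets:
    - [[0, 0, 0], [0, 0, 0]]
    - [[0, 0, 0], [0, 0, 0]]
    - [[0, 0, 0], [0, 0, 0]]
  finger_gap: 0.05

```text
time_s: 51.3
eef_pos: [0.4341, -0.3742, 0.0067]
eef_rot: [[1.0, 0.0, 0.0], [0.0, -1.0, -0.0], [0.0, 0.0, -1.0]]
force: [0.8, 1.1, 0.7]
finger_gap: 0.0475
gripper_force: 0.0
```

Request:
tcp_steps:
  offsets:
    - [[0, 0, -0.03], [0, 0, 0]]
    - [[-0.015, 0, -0.06], [0, 0, 0]]
    - [[-0.015, 0, -0.07], [0, 0, 0]]
    - [[0, 0, 0], [0, 0, 0]]
    - [[0, 0, 0], [0, 0, 0]]

```text
time_s: 51.92
eef_pos: [0.4057, -0.3739, 0.1576]
eef_rot: [[1.0, 0.0, 0.0], [0.0, -1.0, 0.0], [0.0, -0.0, -1.0]]
force: [0.3, 0.6, -0.7]
finger_gap: 0.0502
gripper_force: 0.0
```

```bash
python3 sty.py; python3 chk.py
```

Run:
```python
from look import *
c=cap('top');a=cv2.resize(c['image'][140:310,130:470],None,fx=2.2,fy=2.2,interpolation=cv2.INTER_CUBIC)
cv2.imwrite('pics/fin.png',a[:,:,::-1])
```

```text
[ 0.40566102 -0.37394036  0.15757928]
1962 [285.71049949 178.53669725] [275 133  22  93] [ 423.9 -374.7] [88.3 19.5] 0.5
mat
19750 [285.2036962  149.41351899] [216  43 133 222] [ 441.5 -375.4] [218.6 108.8] 7.9
line off -0.15545051438766352
tcp scale -0.09892284229197099 -0.3929560767036684 0.15620744980948945
```

View pics/fin.png

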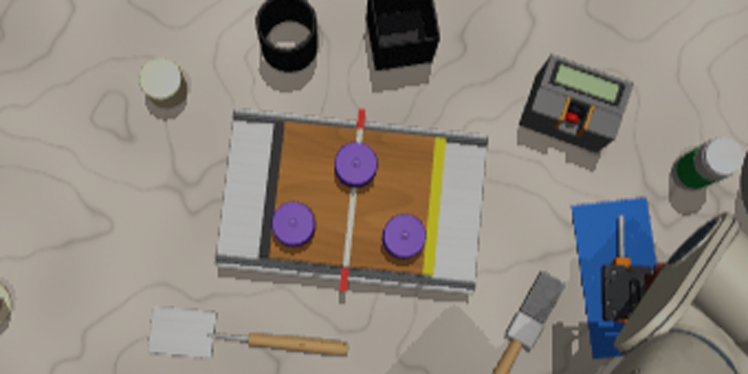

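The final view shows the candles upright and the board centred. The stylus origin is at (0.439, -0.375), within 3 mm of the mat's centre, and the gripper is clear.

```bash
python3 -c "
from cell import manip, optics, read_state
print(manip.finish_job())"
```

```text
the job is handed in; nothing more can be done
None
```

The job is handed in at about 52 s: the board was zeroed empty, all three purple candles stand on the centred board, the button was pushed fully in for about half a second both times, and the stylus lies near the middle of its mat; I read no weight off the display.

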